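Clamp up the leg blank and zero the creep gauge

ROBOT

A 6-joint arm with a two-finger parallel gripper is mounted at the origin on the work surface. World frame = base frame: x ahead of the robot, y to its left, z up, the work surface at z = 0. Lengths are in m, angles in degrees, forces in N, time in s.
With the tool pointing down it reaches from about 0.275 to 0.825 m from the base axis. Payload 5.2 kg.
Tool frame: the origin (TCP) lies between the finger pads; the fingertips stand 22 mm ahead of it and the grasp point (between the pads) lies 3 mm ahead of it (tip_reach is the distance from the TCP to the fingertips, in m); z points along the fingers, y is the direction in which the jaws open and shut (so a half turn about z gives the same grasp; the last joint's range is limited). The gripper opens to 93 mm and grips with 3 to 60 N. Pads are 15 mm wide; open, the fingers measure 128 mm over their backs; the gripper's body (75 mm by 188 mm) begins 65 mm behind the grasp point.
Start: joints at [-77.051, 14.817, 87.949, -0, 77.235, -11.62], TCP at [0.229, -0.5, 0.241] pointing down, gripper open.
Joint ranges: [-179.93, 179.93], [-52.35, 119.4], [10.71, 147.94], [-69.91, 249.91], [12.55, 155.21], [-178.61, 178.61]. Speed limits (degrees/s): [147.25, 147.25, 180, 180, 180, 180].

INTERFACE

Orientations are given as [roll, pitch, yaw] about the fixed x, y, z axes, in that order (R = Rz(yaw) Ry(pitch) Rx(roll)).
In Python, from cell import * gives the robot as it stands.
- The arm moves only by the tool carry_out, never from a script. Its argument "deltas" is a list of rows, each a list of 6 numbers: the shift along the tool's x, y, z in mm, then the turn, a rotation vector about the tool's x, y, z in degrees. A call has exactly 8 rows; each row shifts and turns the commanded pose from where the row before left it, along the tool's axes as they then stand; what a row does not reach is not made up. A row lasts 1/8 s, in which the tool goes at most 62.5 mm and 10.7 degrees, less where a joint would pass 70% of its speed; a pose out of reach is approached as far as the arm can. A call is refused whole if a number of a shift passes 62.5 or a number of a turn 10.7, either way. A call with a gripper value outside its range is refused whole. "gripper" is the closure in counts, from 0 (fully open) to 255 (shut), set as the call begins (left out, the last holds). The fingers move at their own pace and stop on an object; "grip_force" is the grip in N (left out, the last holds). Time passes only in rows, so rows that do not move let the fingers close, or fill a call up. It gives the time, the measured TCP pose, the force and the opening at its end, in the units of the state.
- get_obs(): the state, without advancing time (a new reading comes with each control period).
- grab_frame(name): name is "scene" or "top" or "wrist"; returns a dict with "img" (480x640x3 uint8, red, green, blue), "depth" (480x640 float32, m along the optical axis (not along the pixel's ray), 0 where there is no reading), "fx", "fy", "cx", "cy" (pixels), "world_to_cam" (4x4, takes a point from world to camera coordinates); the wrist camera has in their place "tool_from_camera" (4x4, takes a point from camera to tool coordinates, whose origin is the TCP and whose axes are the flange's). Camera axes: x right, y down, z forward; pixel columns grow to the right and rows downward; lengths in m; the calibration is good to about 2 mm. The wrist camera is an equidistant fisheye: a pixel r from the principal point sees the ray r / f radians off the axis. A picture is of the moment at which its call begins: read the wrist's pose just before it.
- close_job(): hands the job in, once; it reports no verdict.
Trained networks look in a picture, given as the dict that the camera call returned (one of the last four; its "shot" number tells which), for a name from the list of things; names that differ only in an ending like _2 or _b are one class to them, and where a whole thing is asked for, a point or a joint stands for the part that bears it (a point fixed in the world has none). Each returns a list of dicts, best first, with "score" (0 to 1); they miss things now and then, are a little off and sometimes report something else, mostly with a low value. They report only what shows in the picture. A call takes as long as a camera call.
- spot_in(name, picture): "bbox" ([left, top, width, height] in pixels, round what is visible of it).
- spot_point(name, picture): "xy" ([column, row] in pixels: a listed point, or the origin of a listed thing).
The state is a dict: "clock": time; "q": joint angles; "joint_velocities": joint speeds; "joint_efforts": joint torques, N m; "eef_pos": TCP position; "orientation": TCP orientation; "contact_force": force on the tool from outside, world axes, zero at the start; "moment": the same for the moment, N m; "gripper_width": opening from 0.0 (shut) to 1.0 (fully open).
Only numpy, scipy, OpenCV 4.12 (cv2) and the standard library are available. Lean on these libraries where they do the work, as an engineer would, in place of code of your own. Each camera call takes 0.05 s, during which the arm holds its last target.

TASK

Clamp up the table-leg blank: swing the orange turnbutton clear, free the yellow clamp knob, slide the green carriage back, and lay every loose wooden block end to end in the channel, flat on the bed. Slide the carriage up until the row has pressed the gauge's black pointer clockwise between a quarter and half a turn from rest, lock the clamp knob and swing the turnbutton back fully across the row. Then turn the gauge's bezel until its red zero mark lies under the pointer, let go, and leave the tin, tape roll and brush alone.

Things in the scene. Friction and masses are not known exactly. Their poses are not given: they have to be found in the camera images.
- jig: Fixed aluminium clamping jig; place and yaw vary. Origin on the bench surface. Own frame: y runs along the channel from the grey gauge head (at -y) to the green carriage (at +y), z up. Base plate 100 mm wide (x), from y -257 to +202 mm. Grey head: y -255 to -168 mm, 70 mm wide, top at z 57 mm.
- channel_start (a point): Point on the bed (15 mm above the bench) on the channel's centre line, below the plunger's tip at rest: jig x 0, y -150 mm. Blocks lie from here towards jig +y, up to the carriage. The channel is centred on jig x = 0, 50 mm wide between two steel rails 7 mm wide whose tops are 27 mm above the bench.
- block0: Pale wooden block, 42 x 42 x 60 mm, 80 g, or absent in this run. Origin at its centre; its y axis runs along the 60 mm length. Starts lying on the bench (centre 21 mm up). Any of its long faces may be underneath.
- block1: Mid-brown wooden block, 42 x 42 x 60 mm, 80 g, or absent in this run. Origin at its centre; its y axis runs along the 60 mm length. Starts lying on the bench (centre 21 mm up). Any of its long faces may be underneath.
- block2: Dark brown wooden block, 42 x 42 x 60 mm, 80 g, or absent in this run. Origin at its centre; its y axis runs along the 60 mm length. Starts lying on the bench (centre 21 mm up). Any of its long faces may be underneath.
- block3: Reddish wooden block, 42 x 42 x 60 mm, 80 g, or absent in this run. Origin at its centre; its y axis runs along the 60 mm length. Starts lying on the bench (centre 21 mm up). Any of its long faces may be underneath.
- carriage (a joint): Position of the green carriage, m: 0 to 0.215, growing towards jig +y (open). From the plunger's rest tip to the carriage's face is 0.070 + this. Carriage 80 mm wide (x), 50 long (y), top at z 60 mm. Friction 5 N with the clamp free: it stays where left and can be slid by holding its knob; locked (knob at 0), a brake holds it with over 25 N.
- carriage_face (a point): Middle of the carriage's face that presses the blocks (its -y face), 36 mm above the bench; the knob's axis is 25 mm behind it (jig +y).
- clamp_knob (a joint): Angle of the clamp knob, rad: 0 = locked (yellow bar lies along the channel), 1.3 = free (stop; bar lies nearly across the channel). Turns counter-clockwise from above to free, clockwise to lock; the brake bites below about 0.5, ever harder towards 0. Count it locked below 0.2 and free above 1.0. Friction 0.12 N m; stays where left.
- turnbutton (a joint): Angle of the orange turnbutton, a bar pivoted on a post on the jig's far (+x) side, rad: 0 = clear (its long end points to jig +y, beside the channel), growing counter-clockwise from above to 1.45 (stop) = across the channel over the block nearest the gauge. Starts across. Across above 1.2. Stays where left; friction 0.08 N m.
- button_pivot (a point): Top of the turnbutton on its vertical pivot axis (jig x 75, y -112 mm), 83 mm above the bench. The bar is 16 mm wide, 22 mm high (underside 61 mm above the bench, 4 mm over a block's top), and reaches 85 mm from the pivot at its long end, 15 mm at the other; it can be turned by gripping it across its width at the pivot.
- clamp_grip (a point): Centre of the clamp knob's yellow bar (54 x 14 x 24 mm high), on the knob's vertical axis, 82 mm above the bench; 22 mm above the carriage's top. Moves with the carriage.
- gauge_pointer (a joint): Angle of the black gauge pointer, rad: 0 at rest (points to jig +x), clockwise from above positive. Geared to the plunger: 0.3 rad per mm pressed; the plunger (brass tip, 24 mm across, 36 mm above the bench) springs back with 2 to 4 N and its stop is at 16 mm (4.8 rad).
- gauge_bezel (a joint): Angle of the gauge's knurled bezel with its white face and red zero mark, rad: at 0 the mark points to jig +x, clockwise from above positive; stops far off at +-9. The zero mark is under the pointer when this equals joint gauge_pointer (give or take full turns). Friction 0.05 N m.
- bezel_top (a point): Centre of the top of the bezel, 82 mm above the bench on the dial's vertical axis. The bezel is a cylinder 60 mm across and 24 mm high (z 58 to 82 mm), to be gripped across its sides from above.
- zero_mark (a point): Red zero mark on the white dial face, 22 mm from the dial's axis; turns with the bezel.
- pointer_tip (a point): Point on the black pointer 22 mm from the dial's axis, just above the face.
- tin: Bystander: closed tin, 72 mm across, 85 mm high, standing left of the jig. Origin at its underside. Leave alone.
- tape: Bystander: roll of brown tape, 100 mm across, 25 mm high, lying right of the jig. Origin at its underside. Leave alone.
- brush: Bystander: paint brush 190 mm long lying beyond the jig. Leave alone.

How it is judged (in metres and radians):
On the way, in this order (a step that is already met when the one before it is completed fails the run):
1. the clamp knob has been turned free (value of joint clamp_knob above 1 rad), for 0.1 s.
2. every block present lies in the channel on the bed (x of block0 in the frame of jig between -0.008 and 0.008 m and y of block0 in the frame of jig between -0.15 and 0.11 m and z of block0 in the frame of jig between 0.032 and 0.04 m and angle between the y axis of each of block0, block1, block2, block3 and the y axis of jig, either way round below 0.17 rad and x of block1 in the frame of jig between -0.008 and 0.008 m and y of block1 in the frame of jig between -0.15 and 0.11 m and z of block1 in the frame of jig between 0.032 and 0.04 m and x of block2 in the frame of jig between -0.008 and 0.008 m and y of block2 in the frame of jig between -0.15 and 0.11 m and z of block2 in the frame of jig between 0.032 and 0.04 m and x of block3 in the frame of jig between -0.008 and 0.008 m and y of block3 in the frame of jig between -0.15 and 0.11 m and z of block3 in the frame of jig between 0.032 and 0.04 m), for 0.2 s.
3. the row presses the pointer to between a quarter and half a turn, and the clamp knob is locked (all of step 2 and value of joint clamp_knob below 0.2 rad and value of joint gauge_pointer between 1.4 and 3.3 rad), for 0.2 s.
At the end, for the whole second after the job is handed in: Every block present lies in the channel (centre within 8 mm of its centre line, 36 +-4 mm up, within 0.17 rad), the pointer is 1.4 to 3.3 rad clockwise of rest, the clamp knob below 0.2 rad, the turnbutton above 1.2 rad, the zero mark within 2.4 mm (0.11 rad) of under the pointer, all at rest (all of step 3 and value of joint turnbutton above 1.2 rad and horizontal distance between zero_mark and pointer_tip below 0.0024 m and linear speed of each of block0, block1, block2, block3 below 0.02 m/s); the robot touches nothing.
It fails at once if the tin is disturbed (moved more than 30 mm) (distance of tin from where it was at the start of the episode above 0.03 m).
It fails at once if the tape is disturbed (moved more than 30 mm) (distance of tape from where it was at the start of the episode above 0.03 m).
It fails at once if the brush is disturbed (moved more than 30 mm) (distance of brush from where it was at the start of the episode above 0.03 m).
Of block0, block1, block2, block3 only 2 to 4 are there at a start; the rules pass over those that are not, and their reading is None.
At some moment in a run one of block0, block1, block2, block3 may be knocked a few centimetres aside while the robot is not near it.
Once in a run the grip may slacken for a moment while it holds something.
It also fails if it takes over 210 s, if anything falls off the work surface, if the arm or the gripper's body presses on something with over 40 N, if the wrist force passes 120 N, or if a joint passes its speed limit or range.

## Working session

There is one attempt and no reset: what is moved stays moved. The work goes in short steps, Python scripts to look and compute and a tool call to move; the robot and the scene stay as the last step left them, time stands still between calls to the robot, and variables do not carry over. Pictures are saved under pics/ and viewed, and the job is handed in when it is done.

Besides the shell and the picture viewer there is one more tool, called after ">>>" as name(argument=value, ...), one argument or row to a line, values as JSON. carry_out: Moves the arm, as the interface text tells. Its arguments: {"type":"object","properties":{"deltas":{"type":"array","items":{"type":"array","items":{"type":"number"}}},"gripper":{"type":"number"},"grip_force":{"type":"number"}},"required":["deltas"]}

```bash
ls; mkdir -p pics
cat > h.py <<'E'
from cell import *
import numpy as np, cv2
def save(n,f): cv2.imwrite('pics/'+n+'.png',f['img'][:,:,::-1])
def world(f,u,v,z=None):
    T=np.linalg.inv(f['world_to_cam'])
    d=np.array([(u-f['cx'])/f['fx'],(v-f['cy'])/f['fy'],1.])
    if z is None:
        dep=f['depth'][int(round(v)),int(round(u))]
        return (T@np.r_[d*dep,1])[:3]
    o=T[:3,3]; r=T[:3,:3]@d
    return o+r*(z-o[2])/r[2]
def proj(f,p):
    c=f['world_to_cam']@np.r_[p,1]
    return np.array([c[0]/c[2]*f['fx']+f['cx'],c[1]/c[2]*f['fy']+f['cy']])
E
python3 - <<'E'
from h import *
o=get_obs(); print(o)
for n in ['scene','top']:
    f=grab_frame(n); save(n+'0',f)
    print(n,f['world_to_cam'].round(3).tolist())
    if n=='top':
        for k in ['block0','block1','block2','block3','tin','tape','brush','jig']:
            print(k,[(round(r['score'],2),[round(x) for x in r['xy']]) for r in spot_point(k,f)][:2],[(round(r['score'],2),[round(x) for x in r['bbox']]) for r in spot_in(k,f)][:2])
        for k,z in dict(channel_start=.015,carriage_face=.036,button_pivot=.083,clamp_grip=.082,bezel_top=.082,zero_mark=.08,pointer_tip=.08).items():
            r=spot_point(k,f)[:1]
            for q in r: print(k,round(q['score'],2),q['xy'],world(f,*q['xy'],z).round(4))
E
```

```text
pics
{'clock': 0.0, 'q': array([-7.70521169e+01,  1.48590752e+01,  8.80110440e+01, -1.01783567e-03,
        7.72354824e+01, -1.16195657e+01]), 'joint_velocities': array([-0.0435698 , -0.03232198,  0.01938719, -0.02060166,  0.08254475,
       -0.0048853 ]), 'joint_efforts': array([ 7.54844077e-04, -4.37295842e+01, -2.84000140e+01,  7.21903914e-02,
        4.15997033e-02, -1.38377513e-04]), 'eef_pos': array([ 0.22856828, -0.49968941,  0.23981965]), 'orientation': array([-1.79896363e+02, -2.02975241e-02,  2.45676562e+01]), 'contact_force': array([ 0.95120677, -0.49875623, -0.29065364]), 'moment': array([ 0.00564921,  0.03401159, -0.0511505 ]), 'gripper_width': 1.0012720257963796}
scene [[0.679, 0.734, 0.003, -0.393], [0.428, -0.394, -0.813, -0.203], [-0.596, 0.554, -0.582, 1.6], [0.0, 0.0, 0.0, 1.0]]
top [[-0.017, -1.0, -0.024, 0.019], [-0.994, 0.019, -0.11, 0.593], [0.11, 0.022, -0.994, 1.528], [0.0, 0.0, 0.0, 1.0]]
block0 [(0.87, [278, 297]), (0.8, [218, 296])] [(0.89, [209, 290, 25, 16]), (0.72, [342, 286, 23, 20])]
block1 [(0.87, [278, 297]), (0.8, [218, 296])] [(0.89, [209, 290, 25
[... 158 characters left out ...]
8, 297]), (0.8, [218, 296])] [(0.89, [209, 290, 25, 16]), (0.72, [342, 286, 23, 20])]
tin [(0.8, [160, 252])] [(0.95, [140, 239, 35, 24]), (0.49, [387, 230, 18, 23])]
tape [(0.86, [477, 262])] [(0.81, [462, 244, 36, 33])]
brush [(0.76, [293, 174])] [(0.66, [286, 140, 16, 68])]
jig [(0.62, [315, 246]), (0.61, [280, 296])] [(0.76, [246, 207, 163, 56])]
channel_start 0.63 [369.5, 243.5] [ 0.5905 -0.1528  0.015 ]
carriage_face 0.67 [331.5, 241.0] [ 0.5973 -0.0449  0.036 ]
button_pivot 0.66 [355.5, 213.0] [ 0.6677 -0.1115  0.083 ]
clamp_grip 0.57 [321.1, 239.5] [ 0.5967 -0.0161  0.082 ]
bezel_top 0.76 [396.4, 236.3] [ 0.6015 -0.221   0.082 ]
zero_mark 0.56 [396.7, 232.4] [ 0.6124 -0.2224  0.08  ]
```

View pics/top0.png

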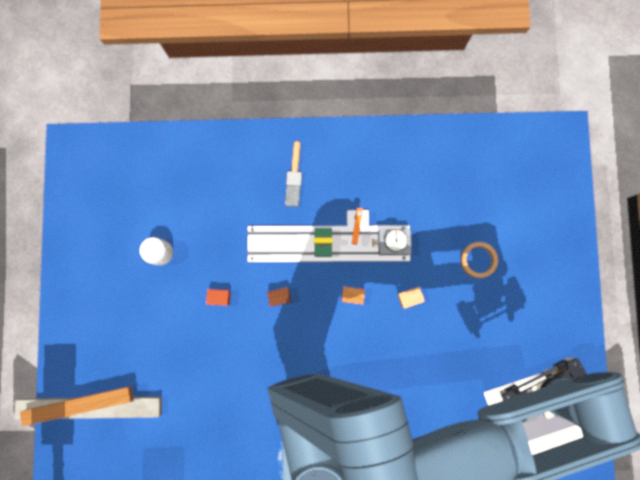

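View pics/scene0.png

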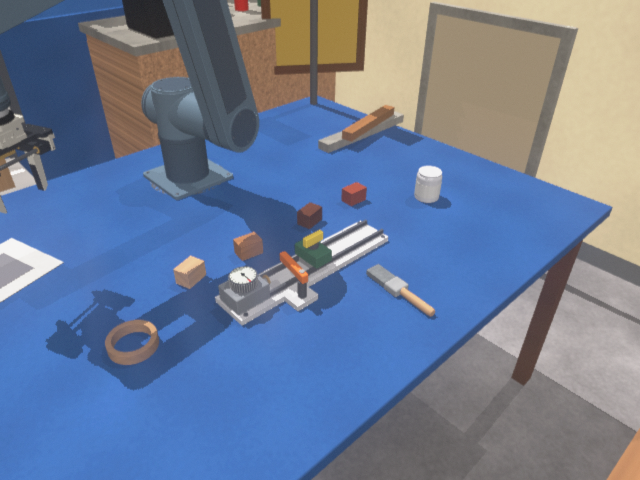

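The pictures show all four blocks in a row in front of the jig at about (218,297), (279,297), (353,296) and (411,298). The jig lies nearly along world y, and the turnbutton is across the channel at (357,225). I'll move over the jig for a close wrist view.

```bash
cat >> h.py <<'E'
def rot(yaw):
    c,s=np.cos(yaw),np.sin(yaw); return np.array([[c,s,0],[s,-c,0],[0,0,-1]])
def plan(p,yaw,n,z=None):
    o=get_obs(); P=o['eef_pos'].copy(); y=o['orientation'][2]
    p=np.array(p,float); dy=(yaw-y)   # signed as given
    print('from',P.round(4),round(y,2),'dyaw',round(dy,2),'fz',o['contact_force'].round(1),'w',round(o['gripper_width']*93,1))
    st=(p-P)/n*1000
    for i in range(n):
        t=rot(np.radians(y+dy*i/n)).T@st
        print([float(v) for v in t.round(1)]+[0,0,round(-dy/n,2)])
def wpix(f,pw,o):
    T=np.eye(4); from scipy.spatial.transform import Rotation as R
    T[:3,:3]=R.from_euler('xyz',o['orientation'],degrees=True).as_matrix(); T[:3,3]=o['eef_pos']
    C=T@f['tool_from_camera']; c=np.linalg.inv(C)@np.r_[pw,1]
    th=np.arctan2(np.hypot(c[0],c[1]),c[2]); ph=np.arctan2(c[1],c[0])
    return np.array([f['cx']+f['fx']*th*np.cos(ph),f['cy']+f['fy']*th*np.sin(ph)])
def wworld(f,u,v,z,o):
    T=np.eye(4); from scipy.spatial.transform import Rotation as R
    T[:3,:3]=R.from_euler('xyz',o['orientation'],degrees=True).as_matrix(); T[:3,3]=o['eef_pos']
    C=T@f['tool_from_camera']
    a=(u-f['cx'])/f['fx'];b=(v-f['cy'])/f['fy'];th=np.hypot(a,b);k=np.sin(th)/max(th,1e-9)
    r=C[:3,:3]@np.array([a*k,b*k,np.cos(th)]); q=C[:3,3]
    return q+r*(z-q[2])/r[2]
E
python3 - <<'E'
from h import *
plan([0.60,-0.10,0.33],179,16)
E
```

```text
from [ 0.2287 -0.5002  0.2407] 24.57 dyaw 154.43 fz [-0.1 -0.9 -0. ] w 92.8
[31.5, -13.1, -5.6, 0, 0, np.float64(-9.65)]
[33.3, -7.6, -5.6, 0, 0, np.float64(-9.65)]
[34.1, -1.9, -5.6, 0, 0, np.float64(-9.65)]
[33.9, 3.8, -5.6, 0, 0, np.float64(-9.65)]
[32.8, 9.4, -5.6, 0, 0, np.float64(-9.65)]
[30.7, 14.8, -5.6, 0, 0, np.float64(-9.65)]
[27.8, 19.7, -5.6, 0, 0, np.float64(-9.65)]
[24.1, 24.1, -5.6, 0, 0, np.float64(-9.65)]
[19.7, 27.8, -5.6, 0, 0, np.float64(-9.65)]
[14.8, 30.7, -5.6, 0, 0, np.float64(-9.65)]
[9.4, 32.8, -5.6, 0, 0, np.float64(-9.65)]
[3.8, 33.9, -5.6, 0, 0, np.float64(-9.65)]
[-1.9, 34.1, -5.6, 0, 0, np.float64(-9.65)]
[-7.6, 33.3, -5.6, 0, 0, np.float64(-9.65)]
[-13.1, 31.5, -5.6, 0, 0, np.float64(-9.65)]
[-18.2, 28.9, -5.6, 0, 0, np.float64(-9.65)]
```

>>> carry_out(
  deltas=[
    [31,-13,-5.5,0,0,-9.6],
    [33,-7.5,-5.5,0,0,-9.6],
    [34,-2,-5.5,0,0,-9.6],
    [34,4,-5.5,0,0,-9.6],
    [33,9.5,-5.5,0,0,-9.6],
    [31,15,-5.5,0,0,-9.6],
    [28,20,-5.5,0,0,-9.6],
    [24,24,-5.5,0,0,-9.6],
  ],
)

```text
clock: 2.25
eef_pos: [0.4159, -0.3001, 0.2849]
orientation: [180.0, 0.0, 101.7]
contact_force: [0.7, -0.1, -0.1]
gripper_width: 1.002
```

>>> carry_out(
  deltas=[
    [20,28,-5.5,0,0,-9.6],
    [15,31,-5.5,0,0,-9.6],
    [9.5,33,-5.5,0,0,-9.6],
    [4,34,-5.5,0,0,-9.6],
    [-2,34,-5.5,0,0,-9.6],
    [-7.5,33,-5.5,0,0,-9.6],
    [-13,31,-5.5,0,0,-9.6],
    [-18,29,-5.5,0,0,-9.6],
  ],
)

```text
clock: 3.25
eef_pos: [0.6033, -0.1016, 0.3288]
orientation: [-180.0, -0.0, 178.5]
contact_force: [0.2, -0.0, 0.2]
gripper_width: 1.0
```

Run:
```python
from h import *
o=get_obs(); print(o['eef_pos'],o['orientation'],o['q'])
f=grab_frame('wrist'); save('w1',f)
print(f['tool_from_camera'].round(3).tolist(),f['fx'],f['cx'],f['cy'])
def s(k,z,n=1):
    for q in spot_point(k,f)[:n]: print(k,round(q['score'],2),np.round(q['xy'],1),wworld(f,*q['xy'],z,o).round(4))
for k,z in dict(channel_start=.015,carriage_face=.036,button_pivot=.083,clamp_grip=.082,bezel_top=.082,zero_mark=.08,pointer_tip=.08,jig=0).items(): s(k,z)
for k in ['block0','block1','block2','block3']: s(k,.021,2)
```

```text
[ 0.60334803 -0.10156687  0.32879607] [-1.79996888e+02 -1.01358436e-03  1.78484770e+02] [-1.99871222e+01  1.91007388e+01  6.99351695e+01 -3.27374660e-03
  9.09640670e+01 -1.08471947e+02]
[[0.001, -0.963, -0.269, 0.076], [1.0, 0.001, 0.001, -0.001], [-0.001, -0.269, 0.963, -0.144], [0.0, 0.0, 0.0, 1.0]] 371.64829954431775 319.76716277528305 243.1293248620998
channel_start 0.55 [274.9 195.6] [ 0.5927 -0.1575  0.015 ]
carriage_face 0.65 [369.9 200.5] [ 0.5984 -0.0418  0.036 ]
button_pivot 0.78 [305.8 271.2] [ 0.6687 -0.1191  0.083 ]
clamp_grip 0.57 [394.3 202.2] [ 0.5932 -0.0213  0.082 ]
bezel_top 0.87 [213.8 207.9] [ 0.5939 -0.2178  0.082 ]
zero_mark 0.83 [215.9 226.8] [ 0.6156 -0.2179  0.08  ]
pointer_tip 0.44 [212.9 226. ] [ 0.6146 -0.2213  0.08  ]
jig 0.6 [394.2 193.9] [ 0.596  -0.0049  0.    ]
block0 0.93 [320.6  74.5] [ 0.445  -0.0968  0.021 ]
block0 0.91 [482.9  82.8] [0.4472 0.1101 0.021 ]
block1 0.93 [320.6  74.5] [ 0.445  -0.0968  0.021 ]
block1 0.91 [482.9  82.8] [0.4472 0.1101 0.021 ]
block2 0.93 [320.6  74.5] [ 0.445  -0.0968  0.021 ]
block2 0.91 [482.9  82.8] [0.4472 0.1101 0.021 ]
block3 0.93 [320.6  74.5] [ 0.445  -0.0968  0.021 ]
block3 0.91 [482.9  82.8] [0.4472 0.1101 0.021 ]
```

View pics/w1.png

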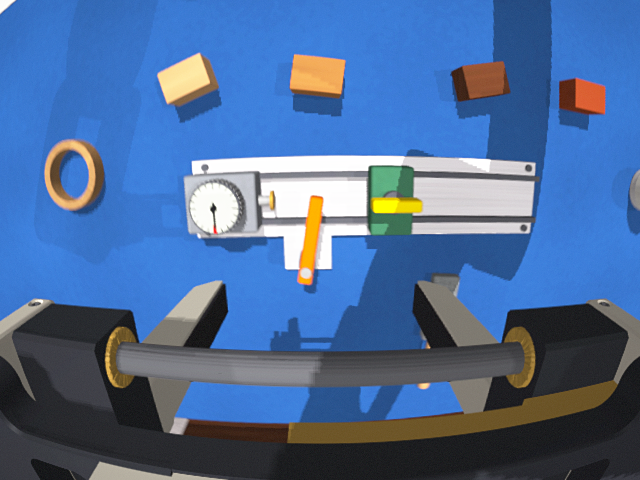

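The wrist view shows everything clearly: bezel at (214,208), red mark at (215,228), turnbutton pivot at (306,271), yellow bar at about (397,205), and the blocks along the top. Next I'll fit the jig pose from these points.

Run:
```python
from h import *
o=get_obs()
f=grab_frame('wrist')
print('tip',wworld(f,266,201,.048,o))
for n,(u,v,z) in dict(ybarL=(372,205,.094),ybarR=(422,205,.094),rt=(535,163,.015),rb=(535,234,.015),lt=(192,160,.015),lb=(200,238,.015),headtl=(185,176,.057),headtr=(257,171,.057),headbr=(260,234,.057),headbl=(190,236,.057),cart_l=(369,167,.06),car_bl=(369,234,.06),car_tr=(412,167,.06),piv=(306,273,.083),tip=(317,197,.083)).items():
    print(n,wworld(f,u,v,z,o).round(4))
im=f['img'];hsv=cv2.cvtColor(im,cv2.COLOR_RGB2HSV)
np.save('pics/w1.npy',im)
cv2.imwrite('pics/w1c.png',cv2.resize(im[140:300,170:560,::-1],None,fx=2,fy=2,interpolation=cv2.INTER_CUBIC))
for nm,lo,hi in [('yellow',(25,150,120),(34,255,255)),('orange',(8,200,150),(20,255,255))]:
    m=cv2.inRange(hsv[140:300,170:560],lo,hi)
    n,l,st,c=cv2.connectedComponentsWithStats(m)
    i=1+np.argmax(st[1:,4]); pts=np.argwhere(l==i)[:,::-1]+[170,140]
    print(nm,st[i],cv2.minAreaRect(pts.astype(np.float32)))
```

```text
tip [ 0.59259816 -0.16542904  0.048     ]
ybarL [ 0.5932 -0.0486  0.094 ]
ybarR [0.5942 0.0053 0.094 ]
rt [0.5498 0.195  0.015 ]
rb [0.651  0.2041 0.015 ]
lt [ 0.5398 -0.2636  0.015 ]
lb [ 0.6426 -0.2626  0.015 ]
headtl [ 0.5566 -0.2591  0.057 ]
headtr [ 0.5564 -0.1724  0.057 ]
headbr [ 0.6297 -0.1737  0.057 ]
headbl [ 0.629  -0.2604  0.057 ]
cart_l [ 0.556 -0.047  0.06 ]
car_bl [ 0.633  -0.0474  0.06  ]
car_tr [0.5563 0.0024 0.06  ]
piv [ 0.6698 -0.1208  0.083 ]
tip [ 0.5849 -0.1056  0.083 ]
yellow [201  58  52  15 716] ((396.5, 205.0), (51.0, 14.0), 0.0)
orange [130  56  23  76 284] ((311.67340087890625, 233.62156677246094), (13.847264289855957, 75.40234375), 8.47114372253418)
```

View pics/w1c.png

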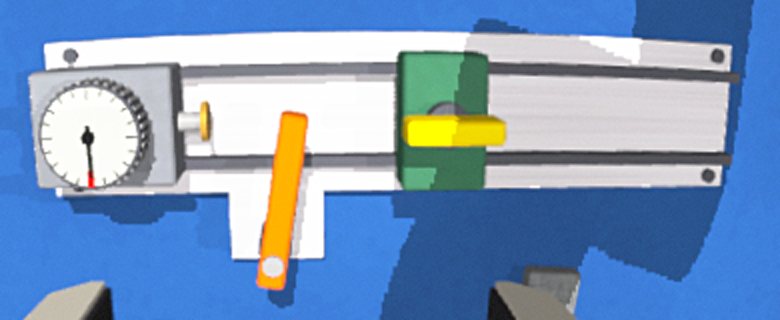

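Run:
```python
from h import *
plan([0.669,-0.120,0.16],171,8)
```

```text
from [ 0.6025 -0.1028  0.3287] 178.12 dyaw -7.12 fz [0.2 0.5 0.3] w 93.5
[-8.4, -1.9, 21.1, 0, 0, np.float64(0.89)]
[-8.4, -1.7, 21.1, 0, 0, np.float64(0.89)]
[-8.4, -1.6, 21.1, 0, 0, np.float64(0.89)]
[-8.5, -1.5, 21.1, 0, 0, np.float64(0.89)]
[-8.5, -1.4, 21.1, 0, 0, np.float64(0.89)]
[-8.5, -1.2, 21.1, 0, 0, np.float64(0.89)]
[-8.5, -1.1, 21.1, 0, 0, np.float64(0.89)]
[-8.5, -1.0, 21.1, 0, 0, np.float64(0.89)]
```

>>> carry_out(
  deltas=[
    [-8.5,-2,24,0,0,0.9],
    [-8.5,-2,24,0,0,0.9],
    [-8.5,-1.5,24,0,0,0.9],
    [-8.5,-1.5,24,0,0,0.9],
    [-8.5,-1.5,24,0,0,0.9],
    [-8.5,-1,24,0,0,0.9],
    [-8.5,-1,24,0,0,0.9],
    [-8.5,-1,0,0,0,0.9],
  ],
)

```text
clock: 4.95
eef_pos: [0.6684, -0.1195, 0.1583]
orientation: [179.9, -0.3, 170.9]
contact_force: [0.2, 0.7, -0.8]
gripper_width: 1.002
```

Run:
```python
from h import *
grab_frame('wrist')
o=get_obs(); print(o['eef_pos'],o['orientation'][2])
f=grab_frame('wrist'); save('w2',f)
for k,z in dict(channel_start=.015,button_pivot=.083,clamp_grip=.082,bezel_top=.082,zero_mark=.08,jig=0).items():
    for q in spot_point(k,f)[:1]: print(k,round(q['score'],2),np.round(q['xy'],1),wworld(f,*q['xy'],z,o).round(4))
```

```text
[ 0.67026822 -0.12023011  0.16002808] 170.8701521068425
channel_start 0.79 [260.5 147.3] [ 0.5918 -0.1547  0.015 ]
button_pivot 0.6 [319.1 261.6] [ 0.6683 -0.1209  0.083 ]
clamp_grip 0.96 [458.7 121.1] [ 0.5933 -0.0218  0.082 ]
bezel_top 0.59 [155.  168.9] [ 0.5919 -0.2143  0.082 ]
zero_mark 0.94 [157.3 206.3] [ 0.616  -0.2194  0.08  ]
jig 0.68 [318.1 259.7] [ 0.6937 -0.1259  0.    ]
```

View pics/w2.png

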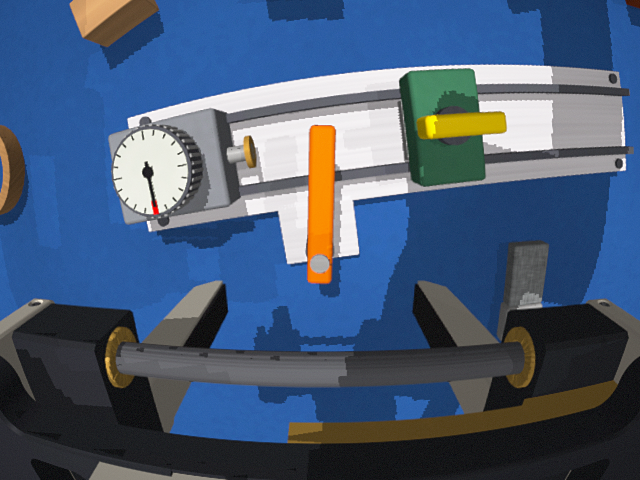

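The white pivot cap is at (320,263) and the bar lines up with the tool axis. I'll descend and grip.

>>> carry_out(
  deltas=[
    [1,-1,15,0,0,0],
    [0,0,15,0,0,0],
    [0,0,15,0,0,0],
    [0,0,15,0,0,0],
    [0,0,14,0,0,0],
    [0,0,0,0,0,0],
    [0,0,0,0,0,0],
    [0,0,0,0,0,0],
  ],
)

```text
clock: 6.35
eef_pos: [0.6689, -0.1208, 0.0875]
orientation: [-180.0, 0.1, 171.0]
contact_force: [-0.0, -0.1, 0.2]
gripper_width: 0.999
```

>>> carry_out(
  deltas=[
    [0,0,0,0,0,0],
    [0,0,0,0,0,0],
    [0,0,0,0,0,0],
    [0,0,0,0,0,0],
    [0,0,0,0,0,0],
    [0,0,0,0,0,0],
    [0,0,0,0,0,0],
    [0,0,0,0,0,0],
  ],
  gripper=255,
  grip_force=25,
)

```text
clock: 7.35
eef_pos: [0.6683, -0.1206, 0.0867]
orientation: [180.0, 0.0, 171.0]
contact_force: [0.8, -0.1, -0.2]
gripper_width: 0.192
```

>>> carry_out(
  deltas=[
    [0,0,0,0,0,5],
    [0,0,0,0,0,10],
    [0,0,0,0,0,10],
    [0,0,0,0,0,10],
    [0,0,0,0,0,10],
    [0,0,0,0,0,10],
    [0,0,0,0,0,10],
    [0,0,0,0,0,10],
  ],
)

```text
clock: 8.35
eef_pos: [0.6697, -0.1189, 0.0866]
orientation: [179.8, -0.1, 95.7]
contact_force: [5.7, 5.8, -2.7]
gripper_width: 0.168
```

>>> carry_out(
  deltas=[
    [0,0,0,0,0,5],
    [0,0,0,0,0,1],
    [0,0,0,0,0,0],
    [0,0,0,0,0,0],
    [0,0,0,0,0,0],
    [0,0,0,0,0,0],
    [0,0,0,0,0,0],
    [0,0,0,0,0,0],
  ],
)

```text
clock: 9.35
eef_pos: [0.6699, -0.1189, 0.0866]
orientation: [179.8, -0.1, 90.0]
contact_force: [5.6, 4.5, -2.0]
gripper_width: 0.17
```

>>> carry_out(
  deltas=[
    [0,0,0,0,0,0],
    [0,0,0,0,0,0],
    [0,0,0,0,0,0],
    [0,0,0,0,0,0],
    [0,0,-20,0,0,0],
    [0,0,-20,0,0,0],
    [0,0,-20,0,0,0],
    [0,0,-15,0,0,0],
  ],
  gripper=60,
)

```text
clock: 10.35
eef_pos: [0.6685, -0.1208, 0.1627]
orientation: [180.0, 0.0, 90.0]
contact_force: [0.9, -0.3, -0.5]
gripper_width: 0.763
```

Run:
```python
from h import *
plan([0.5935,-0.0215,0.165],90,4)
```

```text
from [ 0.6685 -0.1208  0.1627] 89.96 dyaw 0.04 fz [ 0.9 -0.3 -0.5] w 70.9
[24.8, -18.8, -0.6, 0, 0, np.float64(-0.01)]
[24.8, -18.8, -0.6, 0, 0, np.float64(-0.01)]
[24.8, -18.7, -0.6, 0, 0, np.float64(-0.01)]
[24.8, -18.7, -0.6, 0, 0, np.float64(-0.01)]
```

>>> carry_out(
  deltas=[
    [25,-19,0,0,0,0],
    [25,-19,0,0,0,0],
    [25,-19,0,0,0,0],
    [24,-18,0,0,0,0],
    [0,0,0,0,0,0],
    [0,0,0,0,0,0],
    [0,0,0,0,0,0],
    [0,0,0,0,0,0],
  ],
)

```text
clock: 11.35
eef_pos: [0.5938, -0.0224, 0.1614]
orientation: [-180.0, 0.0, 89.9]
contact_force: [-0.3, 0.2, -0.2]
gripper_width: 0.765
```

Run:
```python
from h import *
o=get_obs(); print(o['eef_pos'],o['orientation'][2])
f=grab_frame('wrist'); save('w3',f)
for k,z in dict(channel_start=.015,button_pivot=.083,clamp_grip=.082,carriage_face=.036).items():
    for q in spot_point(k,f)[:1]: print(k,round(q['score'],2),np.round(q['xy'],1),wworld(f,*q['xy'],z,o).round(4))
```

```text
[ 0.5937898  -0.02235154  0.16144606] 89.91570976679249
clamp_grip 0.86 [321.6 257.3] [ 0.594  -0.0199  0.082 ]
carriage_face 0.84 [323.8 271.4] [ 0.596 -0.046  0.036]
```

View pics/w3.png

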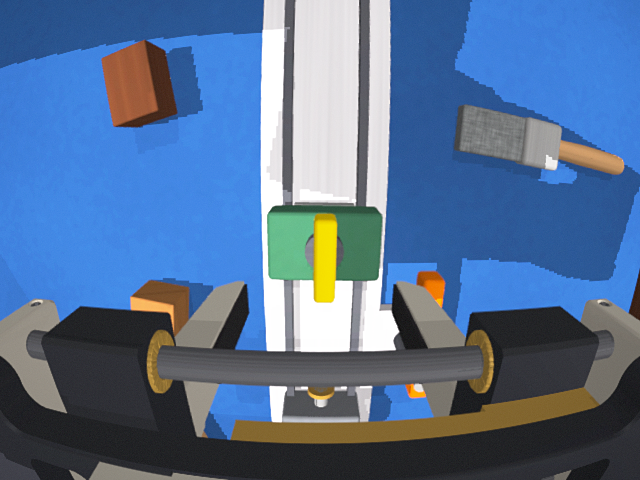

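The turnbutton is clear and the yellow bar is at (325,257), just under the gripper. I'll descend, grip it and turn it counter-clockwise.

>>> carry_out(
  deltas=[
    [1.5,1.5,16,0,0,0],
    [0,0,16,0,0,0],
    [0,0,16,0,0,0],
    [0,0,16,0,0,0],
    [0,0,9,0,0,0],
    [0,0,0,0,0,0],
    [0,0,0,0,0,0],
    [0,0,0,0,0,0],
  ],
)

```text
clock: 12.6
eef_pos: [0.5954, -0.0202, 0.0894]
orientation: [179.9, 0.0, 90.0]
contact_force: [0.1, 0.6, -0.1]
gripper_width: 0.765
```

>>> carry_out(
  deltas=[
    [0,0,0,0,0,0],
    [0,0,0,0,0,0],
    [0,0,0,0,0,0],
    [0,0,0,0,0,0],
    [0,0,0,0,0,0],
    [0,0,0,0,0,0],
    [0,0,0,0,0,0],
    [0,0,0,0,0,0],
  ],
  gripper=255,
  grip_force=35,
)

```text
clock: 13.6
eef_pos: [0.5964, -0.0201, 0.0888]
orientation: [179.8, 0.0, 90.0]
contact_force: [5.7, 1.0, -3.6]
gripper_width: 0.262
```

>>> carry_out(
  deltas=[
    [0,0,0,0,0,-5],
    [0,0,0,0,0,-10],
    [0,0,0,0,0,-10],
    [0,0,0,0,0,-10],
    [0,0,0,0,0,-10],
    [0,0,0,0,0,-10],
    [0,0,0,0,0,-10],
    [0,0,0,0,0,-8],
  ],
)

```text
clock: 14.6
eef_pos: [0.5967, -0.0199, 0.0888]
orientation: [179.9, 0.2, 163.2]
contact_force: [5.3, 2.2, -4.6]
gripper_width: 0.255
```

>>> carry_out(
  deltas=[
    [0,0,0,0,0,-3],
    [0,0,0,0,0,0],
    [0,0,0,0,0,0],
    [0,0,0,0,0,0],
    [0,0,0,0,0,0],
    [0,0,0,0,0,0],
    [0,0,0,0,0,0],
    [0,0,0,0,0,0],
  ],
)

```text
clock: 15.6
eef_pos: [0.5967, -0.0198, 0.0887]
orientation: [179.9, 0.2, 165.9]
contact_force: [5.8, 1.3, -5.0]
gripper_width: 0.259
```

Run:
```python
from h import *
o=get_obs(); print(o['eef_pos'],o['orientation'],o['contact_force'],o['moment'],o['gripper_width'],o['q'])
f=grab_frame('wrist'); save('w4',f)
f=grab_frame('top'); save('top4',f)
```

```text
[ 0.5966511  -0.01984151  0.08870616] [179.9255869    0.19787504 165.93264957] [ 5.80085281  1.27106755 -4.97069337] [ 0.21294693 -1.22316679 -0.18329435] 0.25887411897078105 [-1.26416479e+01  2.72893509e+01  9.23692749e+01  8.00992275e-02
  6.01417332e+01 -8.86141829e+01]
```

View pics/w4.png

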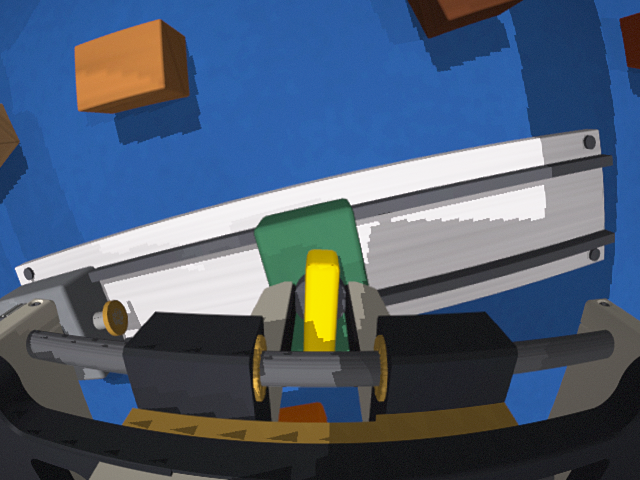

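The bar has followed the tool and lies nearly across, so the knob is free. Next I'll slide the carriage open by 168 mm.

>>> carry_out(
  deltas=[
    [5,20.5,0,0,0,0],
    [5,20.5,0,0,0,0],
    [5,20.5,0,0,0,0],
    [5,20.5,0,0,0,0],
    [5,20.5,0,0,0,0],
    [5,20.5,0,0,0,0],
    [5,20.5,0,0,0,0],
    [5,20.5,0,0,0,0],
  ],
)

```text
clock: 16.7
eef_pos: [0.5991, 0.1472, 0.0888]
orientation: [-179.9, 0.4, 165.9]
contact_force: [9.8, -6.3, -8.2]
gripper_width: 0.254
```

>>> carry_out(
  deltas=[
    [0,0,0,0,0,0],
    [0,0,0,0,0,0],
    [0,0,0,0,0,0],
    [0,0,0,0,0,0],
    [0,0,-20,0,0,0],
    [0,0,-25,0,0,0],
    [0,0,-25,0,0,0],
    [0,0,-25,0,0,0],
  ],
  gripper=60,
)

```text
clock: 17.7
eef_pos: [0.5956, 0.1485, 0.1845]
orientation: [-180.0, -0.0, 165.9]
contact_force: [-0.1, 1.0, 0.3]
gripper_width: 0.762
```

Run:
```python
from h import *
o=get_obs(); print(o['eef_pos'],o['orientation'])
f=grab_frame('wrist'); save('w5',f)
for k,z in dict(clamp_grip=.082,carriage_face=.036,block0=.021).items():
    for q in spot_point(k,f)[:4]: print(k,round(q['score'],2),np.round(q['xy'],1),wworld(f,*q['xy'],z,o).round(4))
f=grab_frame('top'); save('top5',f)
for k,z in dict(clamp_grip=.082,carriage_face=.036,block0=.021).items():
    for q in spot_point(k,f)[:4]: print(k,round(q['score'],2),np.round(q['xy'],1),world(f,*q['xy'],z).round(4))
```

```text
[0.59562867 0.14845551 0.18449539] [-1.79997794e+02 -1.26412771e-02  1.65946683e+02]
clamp_grip 0.93 [321.6 254.4] [0.5972 0.1487 0.082 ]
carriage_face 0.96 [295.4 246.2] [0.5992 0.1264 0.036 ]
block0 0.74 [ 42.7 153. ] [ 0.4469 -0.102   0.021 ]
block0 0.66 [451.   70.6] [0.4851 0.2901 0.021 ]
block0 0.44 [ 56.8 295.1] [ 0.5931 -0.1492  0.021 ]
block0 0.94 [409.  298.3] [ 0.4337 -0.2582  0.021 ]
block0 0.8 [355.3 293.9] [ 0.4485 -0.1087  0.021 ]
block0 0.6 [479.2 261.3] [ 0.5337 -0.458   0.021 ]
block0 0.49 [215.9 286.9] [0.4749 0.2838 0.021 ]
```

View pics/w5.png

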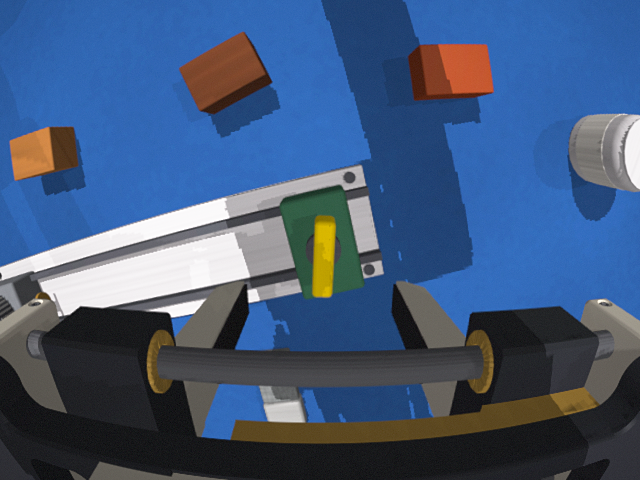

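View pics/top5.png

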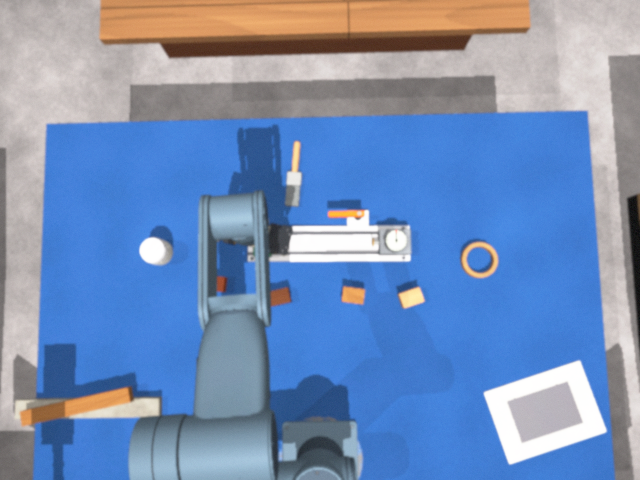

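The carriage is open (green at (325,240), yellow bar across it), and the turnbutton is clear at (345,214) in the top view. I'll fit the block poses by matching projected cuboids to colour masks.

```bash
cat >> h.py <<'E'
from scipy.spatial.transform import Rotation as Rn
from scipy.optimize import minimize
def wproj(f,P,o):
    T=np.eye(4); T[:3,:3]=Rn.from_euler('xyz',o['orientation'],degrees=True).as_matrix(); T[:3,3]=o['eef_pos']
    C=np.linalg.inv(T@f['tool_from_camera']); c=P@C[:3,:3].T+C[:3,3]
    th=np.arctan2(np.hypot(c[:,0],c[:,1]),c[:,2]); ph=np.arctan2(c[:,1],c[:,0])
    return np.c_[f['cx']+f['fx']*th*np.cos(ph),f['cy']+f['fy']*th*np.sin(ph)]
def woodmask(im):
    h=im.astype(int); m=(h[...,0]>h[...,2]+25)&(h[...,0]>h[...,1]+12)
    return m.astype(np.uint8)
def cub(x,y,yaw,zc=.021):
    c,s=np.cos(yaw),np.sin(yaw)
    return np.array([[x+c*a*.021-s*b*.03,y+s*a*.021+c*b*.03,zc+d*.021] for a in(-1,1) for b in(-1,1) for d in(-1,1)])
def fitblock(f,o,uv,zc=.021):
    m=woodmask(f['img']); n,l,st,ce=cv2.connectedComponentsWithStats(m)
    i=l[int(uv[1]),int(uv[0])]
    if i==0:
        d=np.hypot(*(ce[1:]-uv).T)+1e3*(st[1:,4]<100); i=1+np.argmin(d)
    mm=(l==i).astype(np.uint8); x0,y0,w,h,A=st[i]
    S=4
    ax,ay=max(x0-15,0),max(y0-15,0); bx,by=min(x0+w+15,640),min(y0+h+15,480)
    tgt=cv2.resize(mm[ay:by,ax:bx],None,fx=S,fy=S,interpolation=cv2.INTER_NEAREST)
    p0=wworld(f,*ce[i],zc,o)
    def cost(v):
        uvp=wproj(f,cub(v[0],v[1],v[2],zc),o)
        q=((uvp-[ax,ay]+.5)*S)
        hull=cv2.convexHull(q.astype(np.float32)).astype(np.int32)
        r=np.zeros_like(tgt); cv2.fillConvexPoly(r,hull,1)
        return 1-(r&tgt).sum()/max((r|tgt).sum(),1)
    best=None
    for y0_ in np.radians(range(0,180,20)):
        s=np.array([[p0[0],p0[1],y0_]]*4); s[1,0]+=.008;s[2,1]+=.008;s[3,2]+=.2
        r=minimize(cost,s[0],method='Nelder-Mead',options=dict(initial_simplex=s,xatol=1e-4,fatol=1e-4,maxiter=150))
        if best is None or r.fun<best.fun: best=r
    yd=np.degrees(best.x[2])%180
    col=f['img'][l==i].mean(0).round()
    return best.x[0],best.x[1],(yd+90)%180-90,1-best.fun,[x0,y0,w,h],col
E
python3 - <<'E'
from h import *
o=get_obs(); f=grab_frame('wrist')
for uv in [(450,72),(225,72),(40,155)]:
    r=fitblock(f,o,uv); print(np.round(r[:4],4),r[4],r[5])
E
```

```text
[ 0.4864  0.2884 -5.0355  0.9591] [np.int32(409), np.int32(45), np.int32(85), np.int32(56)] [155.  70.  39.]
[ 0.4458  0.1056 13.3452  0.9371] [np.int32(179), np.int32(33), np.int32(92), np.int32(81)] [115.  65.  41.]
[ 0.4467 -0.102  -9.8938  0.9566] [np.int32(9), np.int32(128), np.int32(69), np.int32(54)] [154. 100.  52.]
```

Run:
```python
from h import *
plan([0.4864,0.2884,0.14],85,8)
```

```text
from [0.5952 0.1486 0.1823] 165.97 dyaw -80.97 fz [-0.  0.  0.] w 71.2
[17.4, 13.7, 5.3, 0, 0, np.float64(10.12)]
[19.6, 10.4, 5.3, 0, 0, np.float64(10.12)]
[21.1, 6.8, 5.3, 0, 0, np.float64(10.12)]
[21.9, 3.0, 5.3, 0, 0, np.float64(10.12)]
[22.1, -0.9, 5.3, 0, 0, np.float64(10.12)]
[21.6, -4.8, 5.3, 0, 0, np.float64(10.12)]
[20.4, -8.5, 5.3, 0, 0, np.float64(10.12)]
[18.6, -12.0, 5.3, 0, 0, np.float64(10.12)]
```

>>> carry_out(
  deltas=[
    [17.5,13.5,5,0,0,10.1],
    [19.5,10.5,5,0,0,10.1],
    [21,7,5,0,0,10.1],
    [22,3,5,0,0,10.1],
    [22,-1,5,0,0,10.1],
    [21.5,-5,5,0,0,10.1],
    [20.5,-8.5,5,0,0,10.1],
    [18.5,-12,5,0,0,10.1],
  ],
  gripper=0,
)

```text
clock: 19.15
eef_pos: [0.4861, 0.2886, 0.1428]
orientation: [-179.9, 0.0, 84.8]
contact_force: [-0.4, 0.1, -0.7]
gripper_width: 1.0
```

Run:
```python
from h import *
grab_frame('wrist'); o=get_obs(); f=grab_frame('wrist'); save('w6',f)
for q in spot_point('block3',f)[:2]:
    r=fitblock(f,o,q['xy']); print(q['xy'],np.round(r[:4],4),r[4],r[5])
print(o['eef_pos'],o['orientation'])
```

```text
[300.8, 432.7] [  0.5737   0.0939 -44.9595   0.1496] [np.int32(268), np.int32(380), np.int32(350), np.int32(64)] [137. 105.  52.]
[325.9, 245.1] [ 0.4866  0.2874 -6.7275  0.9691] [np.int32(296), np.int32(202), np.int32(62), np.int32(93)] [175.  78.  44.]
[0.48389746 0.29025661 0.1420991 ] [-1.79795314e+02 -4.53576459e-03  8.44411363e+01]
```

View pics/w6.png

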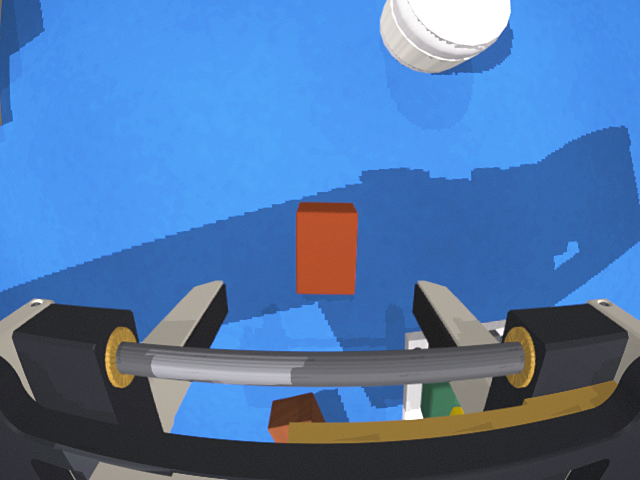

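The red block sits centred under the open jaws at (327,250). I'll descend and grip it.

>>> carry_out(
  deltas=[
    [-2.5,3,20,0,0,1],
    [0,0,20,0,0,0],
    [0,0,20,0,0,0],
    [0,0,20,0,0,0],
    [0,0,16,0,0,0],
    [0,0,8,0,0,0],
    [0,0,0,0,0,0],
    [0,0,0,0,0,0],
  ],
)

```text
clock: 20.3
eef_pos: [0.4902, 0.2855, 0.0403]
orientation: [179.9, -0.0, 84.2]
contact_force: [0.3, -0.6, -0.0]
gripper_width: 1.005
```

>>> carry_out(
  deltas=[
    [0,0,0,0,0,0],
    [0,0,0,0,0,0],
    [0,0,0,0,0,0],
    [0,0,0,0,0,0],
    [0,0,0,0,0,0],
    [0,0,0,0,0,0],
    [0,0,-10,0,0,0],
    [0,0,-20,0,0,0],
  ],
  gripper=255,
  grip_force=30,
)

```text
clock: 21.3
eef_pos: [0.4891, 0.2852, 0.0696]
orientation: [-179.9, 0.0, 84.2]
contact_force: [-0.6, -0.3, -0.8]
gripper_width: 0.45
```

```bash
cat >> h.py <<'E'
JO=np.array([.5968,-.006]); JY=-.86
def slot(jy,jx=0):
    a=np.radians(JY); return JO+np.array([jx*np.cos(a)-jy*np.sin(a),jx*np.sin(a)+jy*np.cos(a)])
E
python3 - <<'E'
from h import *
print(slot(.076))
plan([*slot(.076),0.105],89.1,8)
E
```

```text
[0.5979407  0.06999144]
from [0.4891 0.2852 0.0696] 84.17 dyaw 4.93 fz [-0.6 -0.3 -0.8] w 41.8
[-25.4, 16.3, -4.4, 0, 0, np.float64(-0.62)]
[-25.5, 16.0, -4.4, 0, 0, np.float64(-0.62)]
[-25.7, 15.7, -4.4, 0, 0, np.float64(-0.62)]
[-25.9, 15.4, -4.4, 0, 0, np.float64(-0.62)]
[-26.1, 15.2, -4.4, 0, 0, np.float64(-0.62)]
[-26.2, 14.9, -4.4, 0, 0, np.float64(-0.62)]
[-26.4, 14.6, -4.4, 0, 0, np.float64(-0.62)]
[-26.5, 14.3, -4.4, 0, 0, np.float64(-0.62)]
```

The straight line would cross the carriage, so I'll go along y first, then x.

>>> carry_out(
  deltas=[
    [-42.5,4,-8,0,0,-1],
    [-42.5,3.5,-8,0,0,-1],
    [-42.5,3,-8,0,0,-1],
    [-42.5,2,-8,0,0,-1],
    [-43,1,-2,0,0,-0.9],
    [-1.5,36,0,0,0,0],
    [0,36,0,0,0,0],
    [0,36,0,0,0,0],
  ],
)

```text
clock: 22.3
eef_pos: [0.5982, 0.0682, 0.1045]
orientation: [179.9, 0.0, 89.0]
contact_force: [-0.2, -0.4, -0.9]
gripper_width: 0.45
```

Run:
```python
from h import *
grab_frame('wrist'); o=get_obs(); f=grab_frame('wrist'); save('w7',f)
print(o['eef_pos'],o['orientation'],o['gripper_width'])
plan([*slot(.076),0.0545],89.1,1)
```

```text
[0.60311908 0.06772076 0.1047842 ] [1.79619437e+02 1.00709937e-02 8.89942244e+01] 0.44937604931849817
from [0.6007 0.068  0.1044] 89.03 dyaw 0.07 fz [-0.3 -0.7 -1.4] w 41.8
[2.0, -2.8, 49.9, 0, 0, np.float64(-0.07)]
```

View pics/w7.png

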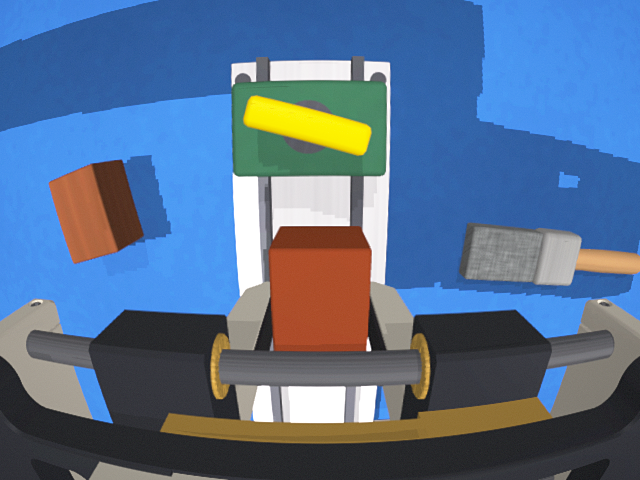

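>>> carry_out(
  deltas=[
    [2,-2,10,0,0,0],
    [0,0,10,0,0,0],
    [0,0,8,0,0,0],
    [0,0,0,0,0,0],
    [0,0,0,0,0,0],
    [0,0,0,0,0,0],
    [0,0,0,0,0,0],
    [0,0,0,0,0,0],
  ],
)

```text
clock: 23.4
eef_pos: [0.595, 0.0706, 0.0758]
orientation: [180.0, 0.0, 89.1]
contact_force: [0.4, 0.3, -0.9]
gripper_width: 0.452
```

Run:
```python
from h import *
o=get_obs(); f=grab_frame('wrist'); save('w8',f)
plan([*slot(.076),0.0545],89.1,1)
# project rail inner edges for check
for jx in(-.025,.025,-.032,.032):
    print(jx,[wproj(f,np.array([[*slot(jy,jx),.027]]),o)[0].round(1).tolist() for jy in(.1,.12,-.05)])
```

```text
from [0.595  0.0707 0.0758] 89.07 dyaw 0.03 fz [-0.1  0.4  0.7] w 42.2
[-0.6, 3.0, 21.3, 0, 0, np.float64(-0.03)]
-0.025 [[280.4, 237.5], [279.5, 200.7], [290.2, 441.1]]
0.025 [[373.1, 237.4], [374.4, 200.8], [360.1, 440.7]]
-0.032 [[267.6, 237.5], [266.4, 200.8], [280.5, 440.8]]
0.032 [[385.9, 237.4], [387.3, 201.0], [369.8, 440.3]]
```

View pics/w8.png

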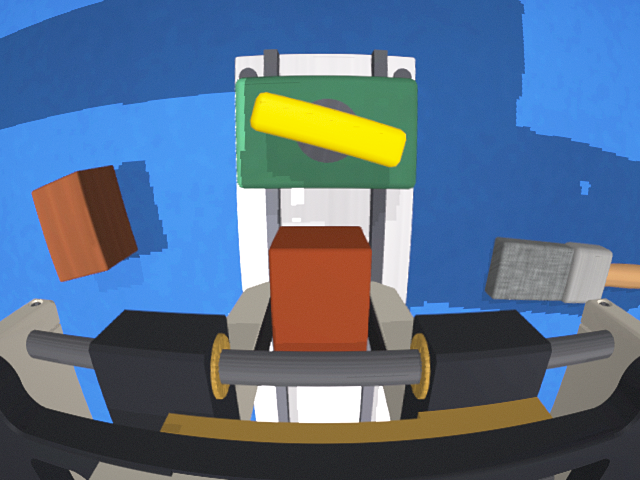

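Rails at row 200 span 267–386 px, which matches the model. The block needs +3 mm in x, then I'll lower and release it.

>>> carry_out(
  deltas=[
    [-0.5,3,0,0,0,0],
    [0,0,6,0,0,0],
    [0,0,6,0,0,0],
    [0,0,5,0,0,0],
    [0,0,4,0,0,0],
    [0,0,0,0,0,0],
    [0,0,0,0,0,0],
    [0,0,0,0,0,0],
  ],
)

```text
clock: 24.45
eef_pos: [0.5979, 0.0701, 0.0546]
orientation: [-180.0, -0.0, 89.1]
contact_force: [-0.3, -0.1, 0.8]
gripper_width: 0.45
```

>>> carry_out(
  deltas=[
    [0,0,0,0,0,0],
    [0,0,0,0,0,0],
    [0,0,0,0,0,0],
    [0,0,-10,0,0,0],
    [0,0,-20,0,0,0],
    [0,0,-20,0,0,0],
    [0,0,-20,0,0,0],
    [0,0,-20,0,0,0],
  ],
  gripper=80,
)

```text
clock: 25.45
eef_pos: [0.5981, 0.0701, 0.1462]
orientation: [179.9, 0.0, 89.1]
contact_force: [-0.6, 0.4, 0.1]
gripper_width: 0.689
```

Run:
```python
from h import *
o=get_obs(); f=grab_frame('wrist'); save('w9',f); print(o['eef_pos'],o['orientation'])
for q in spot_point('block3',f)[:4]:
    w=wworld(f,*q['xy'],.021,o); print(q['xy'],w)
    if q['score']>.5 and q['xy'][1]<380:
        for z in (.021,.036): r=fitblock(f,o,q['xy'],z); print(z,np.round(r[:4],4),r[4],r[5])
```

```text
[0.59808188 0.07013027 0.14617041] [1.79946572e+02 1.72751383e-03 8.90676856e+01]
[128.4, 202.4] [0.44433816 0.10546778 0.021     ]
0.021 [ 0.4448  0.1055 11.6917  0.9481] [np.int32(88), np.int32(159), np.int32(83), np.int32(90)] [143.  83.  54.]
0.036 [ 0.4524  0.1062 13.7206  0.8466] [np.int32(88), np.int32(159), np.int32(83), np.int32(90)] [143.  83.  54.]
[322.2, 245.6] [0.59909617 0.06719074 0.021     ]
0.021 [ 0.5966  0.0692 -1.9762  0.9035] [np.int32(287), np.int32(199), np.int32(66), np.int32(96)] [164.  75.  43.]
0.036 [ 0.597   0.0726 -0.6202  0.9786] [np.int32(287), np.int32(199), np.int32(66), np.int32(96)] [164.  75.  43.]
```

View pics/w9.png

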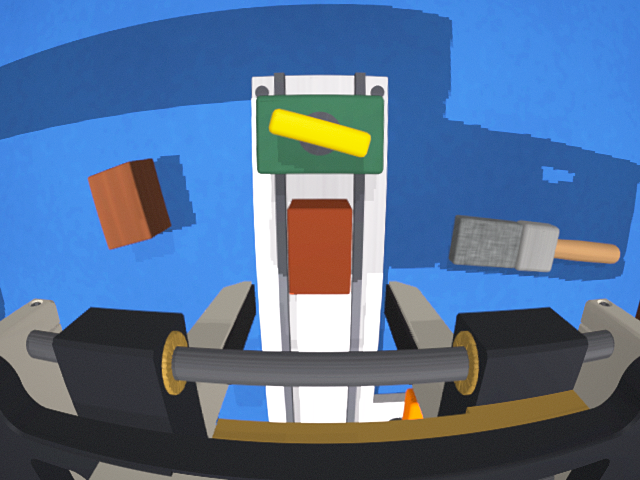

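The red block lies flat in the channel (the fit at z 36 mm gives IoU 0.98). The dark block is at (.445,.1055) with yaw about 12°.

Run:
```python
from h import *
plan([0.4448,0.1055,0.10],101.7,6)
```

```text
from [0.5997 0.0701 0.1478] 89.07 dyaw 12.63 fz [0.3 0.7 0.4] w 63.6
[5.5, -25.9, 8.0, 0, 0, np.float64(-2.1)]
[6.4, -25.7, 8.0, 0, 0, np.float64(-2.1)]
[7.4, -25.4, 8.0, 0, 0, np.float64(-2.1)]
[8.3, -25.1, 8.0, 0, 0, np.float64(-2.1)]
[9.2, -24.8, 8.0, 0, 0, np.float64(-2.1)]
[10.1, -24.5, 8.0, 0, 0, np.float64(-2.1)]
```

>>> carry_out(
  deltas=[
    [5.5,-25.5,2,0,0,-2.1],
    [6.5,-25.5,8,0,0,-2.1],
    [7.5,-25.5,8,0,0,-2.1],
    [8.5,-25,8,0,0,-2.1],
    [9,-25,8,0,0,-2.1],
    [10,-24.5,8,0,0,-2.1],
    [0,0,0,0,0,0],
    [0,0,0,0,0,0],
  ],
  gripper=0,
)

```text
clock: 26.55
eef_pos: [0.4448, 0.1055, 0.1031]
orientation: [179.9, 0.0, 101.6]
contact_force: [0.1, -0.5, 0.1]
gripper_width: 0.998
```

Run:
```python
from h import *
grab_frame('wrist'); o=get_obs(); f=grab_frame('wrist'); save('w10',f)
print(o['eef_pos'],o['orientation'])
for q in spot_point('block2',f)[:2]:
    if q['xy'][1]<340:
        r=fitblock(f,o,q['xy']); print(q['xy'],np.round(r[:4],4),r[4],r[5]); R=r
        plan([R[0],R[1],.038],R[2]+90,1)
```

```text
[0.44512748 0.10541712 0.1031104 ] [1.79889729e+02 2.88921583e-02 1.01628060e+02]
[323.0, 258.5] [ 0.4461  0.1055 11.5476  0.9467] [np.int32(287), np.int32(209), np.int32(73), np.int32(107)] [126.  74.  50.]
from [0.4449 0.1054 0.103 ] 101.63 dyaw -0.09 fz [ 1.3 -0.2  0.5] w 93.2
[-0.1, 1.1, 65.0, 0, 0, np.float64(0.09)]
```

>>> carry_out(
  deltas=[
    [0,1,16,0,0,0],
    [0,0,16,0,0,0],
    [0,0,16,0,0,0],
    [0,0,10,0,0,0],
    [0,0,7,0,0,0],
    [0,0,0,0,0,0],
    [0,0,0,0,0,0],
    [0,0,0,0,0,0],
  ],
)

```text
clock: 27.7
eef_pos: [0.4449, 0.1059, 0.0381]
orientation: [179.9, 0.0, 101.7]
contact_force: [-0.2, 1.1, -0.0]
gripper_width: 0.998
```

>>> carry_out(
  deltas=[
    [0,0,0,0,0,0],
    [0,0,0,0,0,0],
    [0,0,0,0,0,0],
    [0,0,0,0,0,0],
    [0,0,0,0,0,0],
    [0,0,-10,0,0,0],
    [0,0,-30,0,0,0],
    [0,0,-30,0,0,0],
  ],
  gripper=255,
  grip_force=30,
)

```text
clock: 28.7
eef_pos: [0.4442, 0.1058, 0.1087]
orientation: [-180.0, -0.0, 101.7]
contact_force: [0.5, -0.1, -1.6]
gripper_width: 0.453
```

Run:
```python
from h import *
plan([*slot(.012),0.105],89.1,5)
```

```text
from [0.4442 0.1058 0.1087] 101.67 dyaw -12.57 fz [ 0.5 -0.1 -1.6] w 42.1
[-25.7, 25.9, 0.7, 0, 0, np.float64(2.51)]
[-24.6, 27.0, 0.7, 0, 0, np.float64(2.51)]
[-23.4, 28.1, 0.7, 0, 0, np.float64(2.51)]
[-22.1, 29.0, 0.7, 0, 0, np.float64(2.51)]
[-20.8, 30.0, 0.7, 0, 0, np.float64(2.51)]
```

>>> carry_out(
  deltas=[
    [-25.5,26,0,0,0,2.5],
    [-24.5,27,0,0,0,2.5],
    [-23.5,28,0,0,0,2.5],
    [-22,29,0,0,0,2.5],
    [-21,30,0,0,0,2.5],
    [0,0,16,0,0,0],
    [0,0,16,0,0,0],
    [0,0,0,0,0,0],
  ],
)

```text
clock: 29.7
eef_pos: [0.5948, 0.0072, 0.0736]
orientation: [-179.7, -0.1, 89.2]
contact_force: [0.5, 0.2, -0.5]
gripper_width: 0.45
```

>>> carry_out(
  deltas=[
    [0,0,0,0,0,0],
    [0,0,0,0,0,0],
    [0,0,0,0,0,0],
    [0,0,0,0,0,0],
    [0,0,0,0,0,0],
    [0,0,0,0,0,0],
    [0,0,0,0,0,0],
    [0,0,0,0,0,0],
  ],
)

```text
clock: 30.7
eef_pos: [0.5974, 0.0062, 0.0756]
orientation: [180.0, -0.0, 89.2]
contact_force: [1.2, -0.6, 0.1]
gripper_width: 0.455
```

Run:
```python
from h import *
o=get_obs(); f=grab_frame('wrist'); save('w11',f)
plan([*slot(.012),0.0545],89.1,1)
for jx in(-.032,.032):
    print(jx,[wproj(f,np.array([[*slot(jy,jx),.027]]),o)[0].round(1).tolist() for jy in(.1,-.05)])
```

```text
from [0.5973 0.0062 0.0756] 89.17 dyaw -0.07 fz [-0.2  0.3 -0.7] w 42.7
[-0.2, -0.4, 21.1, 0, 0, np.float64(0.07)]
-0.032 [[258.8, 116.5], [269.3, 370.1]]
0.032 [[383.2, 116.8], [371.6, 370.1]]
```

View pics/w11.png

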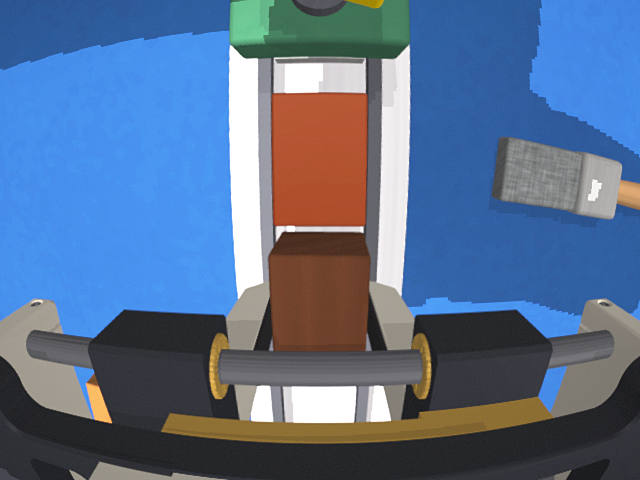

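The dark block is held over the channel just behind red, lined up with the rails. I'll lower and release it.

>>> carry_out(
  deltas=[
    [0,0,5,0,0,0],
    [0,0,6,0,0,0],
    [0,0,6,0,0,0],
    [0,0,4,0,0,0],
    [0,0,0,0,0,0],
    [0,0,0,0,0,0],
    [0,0,0,0,0,0],
    [0,0,0,0,0,0],
  ],
)

```text
clock: 31.75
eef_pos: [0.5977, 0.0062, 0.0549]
orientation: [180.0, 0.0, 89.2]
contact_force: [0.9, 0.5, 2.5]
gripper_width: 0.448
```

>>> carry_out(
  deltas=[
    [0,0,0,0,0,0],
    [0,0,0,0,0,0],
    [0,0,0,0,0,0],
    [0,0,-10,0,0,0],
    [0,0,-20,0,0,0],
    [0,0,-20,0,0,0],
    [0,0,-20,0,0,0],
    [0,0,-20,0,0,0],
  ],
  gripper=80,
)

```text
clock: 32.75
eef_pos: [0.5974, 0.0062, 0.1461]
orientation: [180.0, 0.0, 89.2]
contact_force: [1.2, 0.3, -0.9]
gripper_width: 0.686
```

Run:
```python
from h import *
o=get_obs(); f=grab_frame('wrist'); save('w12',f); print(o['eef_pos'],o['orientation'])
for q in spot_point('block2',f)[:5]:
    print(q['score'],q['xy'],wworld(f,*q['xy'],.021,o))
    if q['score']>.4 and q['xy'][1]<380:
        for z in (.021,.036): r=fitblock(f,o,q['xy'],z); print(z,np.round(r[:4],4),r[4],r[5])
g=grab_frame('scene'); save('s12',g)
```

```text
[0.59744165 0.00621631 0.14610325] [1.79958230e+02 4.85363608e-03 8.91693472e+01]
0.73 [320.6, 250.4] [ 5.97181300e-01 -4.61844687e-04  2.10000000e-02]
0.021 [ 5.974e-01  9.000e-04 -3.233e-01  9.347e-01] [np.int32(289), np.int32(204), np.int32(65), np.int32(95)] [115.  67.  45.]
0.036 [ 0.5972  0.0052 -0.7258  0.9562] [np.int32(289), np.int32(204), np.int32(65), np.int32(95)] [115.  67.  45.]
0.66 [324.0, 156.0] [0.60054622 0.07012614 0.021     ]
0.021 [ 0.5966  0.072  -2.6523  0.8911] [np.int32(285), np.int32(107), np.int32(69), np.int32(95)] [160.  75.  45.]
0.036 [ 0.597   0.0728 -0.861   0.9865] [np.int32(285), np.int32(107), np.int32(69), np.int32(95)] [160.  75.  45.]
```

View pics/w12.png

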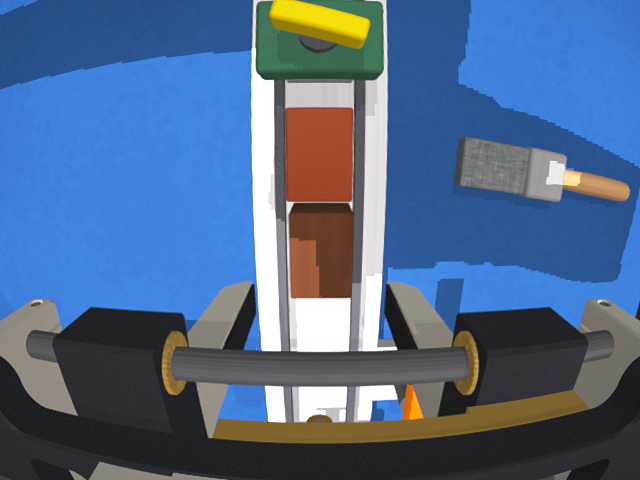

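View pics/s12.png

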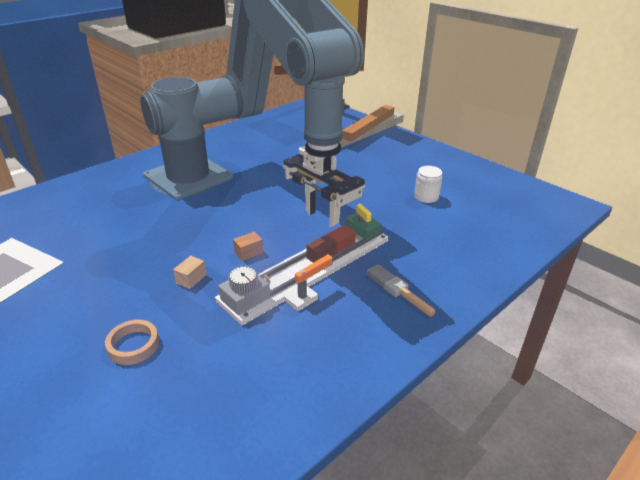

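Red and dark are seated in the channel. The mid-brown block, near (.447,-.102) at yaw about -10°, is next.

Run:
```python
from h import *
plan([0.4467,-0.1020,0.10],80.1,7)
```

```text
from [0.5982 0.0061 0.1462] 89.17 dyaw -9.07 fz [ 0.9 -0.1  0.3] w 63.7
[-15.8, -21.4, 6.6, 0, 0, np.float64(1.3)]
[-16.2, -21.1, 6.6, 0, 0, np.float64(1.3)]
[-16.7, -20.7, 6.6, 0, 0, np.float64(1.3)]
[-17.2, -20.3, 6.6, 0, 0, np.float64(1.3)]
[-17.6, -19.9, 6.6, 0, 0, np.float64(1.3)]
[-18.1, -19.5, 6.6, 0, 0, np.float64(1.3)]
[-18.5, -19.1, 6.6, 0, 0, np.float64(1.3)]
```

>>> carry_out(
  deltas=[
    [-16,-21.5,2,0,0,1.3],
    [-16,-21,6,0,0,1.3],
    [-16.5,-20.5,6,0,0,1.3],
    [-17,-20.5,8,0,0,1.3],
    [-17.5,-20,8,0,0,1.3],
    [-18,-19.5,8,0,0,1.3],
    [-18.5,-19,6,0,0,1.3],
    [0,0,0,0,0,0],
  ],
  gripper=0,
)

```text
clock: 33.9
eef_pos: [0.4439, -0.1014, 0.0996]
orientation: [-179.8, -0.0, 79.9]
contact_force: [0.3, -0.0, -0.4]
gripper_width: 0.999
```

Run:
```python
from h import *
for i in range(3): grab_frame('wrist')
o=get_obs(); f=grab_frame('wrist'); save('w13',f)
print(o['eef_pos'],o['orientation'])
for q in spot_point('block1',f)[:3]:
    if q['xy'][1]<340:
        r=fitblock(f,o,q['xy']); print(q['xy'],np.round(r[:4],4),r[4],r[5]); R=r
        plan([R[0],R[1],.038],R[2]+90,1)
```

```text
[ 0.44646882 -0.10115568  0.10068033] [ 1.79969151e+02 -9.97043175e-03  8.00685784e+01]
[318.7, 261.6] [ 0.4467 -0.1012 -8.7361  0.9704] [np.int32(284), np.int32(209), np.int32(74), np.int32(109)] [181. 121.  66.]
from [ 0.4467 -0.101   0.1008] 80.12 dyaw 1.15 fz [ 0.1 -0.2 -0.1] w 92.9
[-0.2, 0.1, 62.8, 0, 0, np.float64(-1.15)]
```

>>> carry_out(
  deltas=[
    [0,0,16,0,0,-1],
    [0,0,16,0,0,0],
    [0,0,16,0,0,0],
    [0,0,10,0,0,0],
    [0,0,5,0,0,0],
    [0,0,0,0,0,0],
    [0,0,0,0,0,0],
    [0,0,0,0,0,0],
  ],
)

```text
clock: 35.15
eef_pos: [0.4462, -0.1015, 0.0381]
orientation: [179.9, 0.0, 81.1]
contact_force: [-0.2, -0.3, -0.2]
gripper_width: 1.003
```

>>> carry_out(
  deltas=[
    [0,0,0,0,0,0],
    [0,0,0,0,0,0],
    [0,0,0,0,0,0],
    [0,0,0,0,0,0],
    [0,0,0,0,0,0],
    [0,0,-10,0,0,0],
    [0,0,-30,0,0,0],
    [0,0,-27,0,0,0],
  ],
  gripper=255,
  grip_force=30,
)

```text
clock: 36.15
eef_pos: [0.4457, -0.1012, 0.1058]
orientation: [-180.0, -0.0, 81.1]
contact_force: [-0.7, 0.3, -0.2]
gripper_width: 0.454
```

Run:
```python
from h import *
plan([*slot(-.052),0.105],89.1,5)
```

```text
from [ 0.4457 -0.1012  0.1058] 81.07 dyaw 8.03 fz [-0.7  0.3 -0.2] w 42.2
[13.2, 28.4, 0.2, 0, 0, np.float64(-1.61)]
[12.4, 28.7, 0.2, 0, 0, np.float64(-1.61)]
[11.6, 29.1, 0.2, 0, 0, np.float64(-1.61)]
[10.8, 29.4, 0.2, 0, 0, np.float64(-1.61)]
[10.0, 29.7, 0.2, 0, 0, np.float64(-1.61)]
```

>>> carry_out(
  deltas=[
    [13,28.5,0,0,0,-1.6],
    [12,29,0,0,0,-1.6],
    [11.5,29,0,0,0,-1.6],
    [10.5,29.5,0,0,0,-1.6],
    [10,29.5,0,0,0,-1.6],
    [0,0,15,0,0,0],
    [0,0,15,0,0,0],
    [0,0,0,0,0,0],
  ],
)

```text
clock: 37.15
eef_pos: [0.5938, -0.0588, 0.0726]
orientation: [-179.7, -0.1, 89.0]
contact_force: [0.1, 0.6, -1.4]
gripper_width: 0.454
```

>>> carry_out(
  deltas=[
    [0,0,0,0,0,0],
    [0,0,0,0,0,0],
    [0,0,0,0,0,0],
    [0,0,0,0,0,0],
    [0,0,0,0,0,0],
    [0,0,0,0,0,0],
    [0,0,0,0,0,0],
    [0,0,0,0,0,0],
  ],
)

```text
clock: 38.15
eef_pos: [0.5964, -0.0591, 0.0746]
orientation: [-180.0, -0.0, 89.1]
contact_force: [0.1, -0.0, -1.6]
gripper_width: 0.454
```

Run:
```python
from h import *
o=get_obs(); f=grab_frame('wrist'); save('w14',f)
plan([*slot(-.053),0.0545],89.1,1)
for jx in(-.032,.032):
    print(jx,[wproj(f,np.array([[*slot(jy,jx),.027]]),o)[0].round(1).tolist() for jy in(.1,-.09)])
```

```text
from [ 0.5964 -0.0591  0.0746] 89.07 dyaw 0.03 fz [ 0.5 -0.5 -1.6] w 42.8
[0.1, -0.4, 20.1, 0, 0, np.float64(-0.03)]
-0.032 [[259.5, -1.4], [266.8, 336.5]]
0.032 [[382.0, -1.3], [374.7, 336.4]]
```

View pics/w14.png

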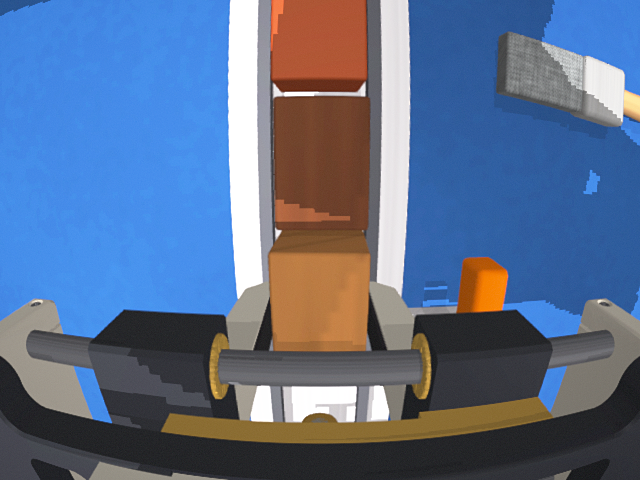

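Mid-brown is aligned behind the dark block. I'll lower and release it.

>>> carry_out(
  deltas=[
    [-1,0,5,0,0,0],
    [0,0,6,0,0,0],
    [0,0,5,0,0,0],
    [0,0,4,0,0,0],
    [0,0,0,0,0,0],
    [0,0,0,0,0,0],
    [0,0,0,0,0,0],
    [0,0,0,0,0,0],
  ],
)

```text
clock: 39.2
eef_pos: [0.5967, -0.0601, 0.0549]
orientation: [180.0, 0.0, 89.1]
contact_force: [1.2, 0.3, 3.7]
gripper_width: 0.448
```

>>> carry_out(
  deltas=[
    [0,0,0,0,0,0],
    [0,0,0,0,0,0],
    [0,0,0,0,0,0],
    [0,0,-10,0,0,0],
    [0,0,-20,0,0,0],
    [0,0,-20,0,0,0],
    [0,0,-20,0,0,0],
    [0,0,-20,0,0,0],
  ],
  gripper=80,
)

```text
clock: 40.2
eef_pos: [0.5965, -0.0601, 0.1461]
orientation: [180.0, 0.0, 89.1]
contact_force: [-0.7, -0.4, -0.1]
gripper_width: 0.688
```

Run:
```python
from h import *
o=get_obs(); f=grab_frame('wrist'); save('w15',f); print(o['eef_pos'],o['orientation'])
for uv in [(321,250),(321,155)]:
    for z in (.021,.036): r=fitblock(f,o,uv,z); print(z,np.round(r[:4],4),r[4],r[5])
g=grab_frame('top'); save('top15',g)
for q in spot_point('block0',g)[:5]: print(round(q['score'],2),q['xy'],world(g,*q['xy'],.021))
```

```text
[ 0.59646861 -0.06011126  0.14609811] [1.79959386e+02 1.04001850e-02 8.90671655e+01]
0.021 [ 0.5975  0.0061 -0.0276  0.4639] [np.int32(288), np.int32(109), np.int32(67), np.int32(189)] [151.  98.  57.]
0.036 [ 0.5973  0.005  -1.3792  0.5109] [np.int32(288), np.int32(109), np.int32(67), np.int32(189)] [151.  98.  57.]
0.021 [ 0.5975  0.0061 -0.0276  0.4639] [np.int32(288), np.int32(109), np.int32(67), np.int32(189)] [151.  98.  57.]
0.036 [ 0.5973  0.005  -1.3792  0.5109] [np.int32(288), np.int32(109), np.int32(67), np.int32(189)] [151.  98.  57.]
0.79 [409.7, 297.5] [ 0.43592686 -0.26019808  0.021     ]
0.73 [314.5, 241.2] [0.59936939 0.00316004 0.021     ]
0.68 [290.1, 241.1] [0.60099026 0.07246312 0.021     ]
```

View pics/w15.png

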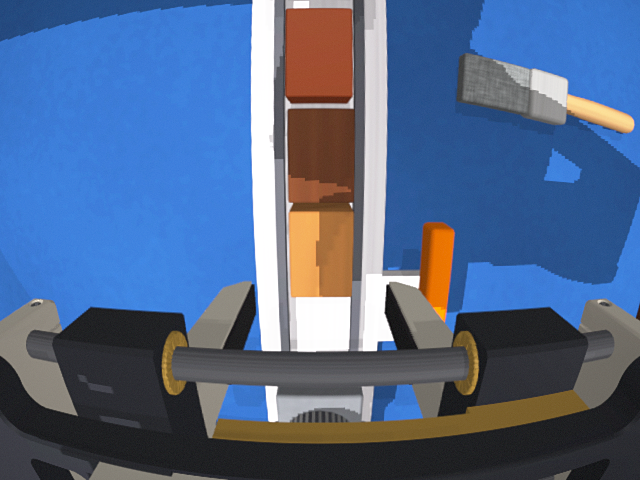

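View pics/top15.png

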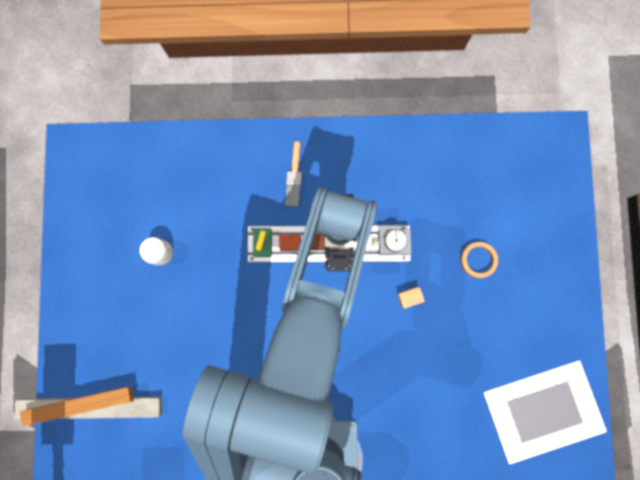

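Three blocks are seated. The pale block is at about (.436,-.260).

Run:
```python
from h import *
plan([0.437,-0.259,0.11],108,8)
```

```text
from [ 0.5972 -0.0603  0.1462] 89.07 dyaw 18.93 fz [-0.2 -0.1 -0.2] w 63.6
[-25.2, -19.6, 4.5, 0, 0, np.float64(-2.37)]
[-24.3, -20.6, 4.5, 0, 0, np.float64(-2.37)]
[-23.5, -21.6, 4.5, 0, 0, np.float64(-2.37)]
[-22.5, -22.6, 4.5, 0, 0, np.float64(-2.37)]
[-21.6, -23.5, 4.5, 0, 0, np.float64(-2.37)]
[-20.6, -24.4, 4.5, 0, 0, np.float64(-2.37)]
[-19.6, -25.2, 4.5, 0, 0, np.float64(-2.37)]
[-18.5, -26.0, 4.5, 0, 0, np.float64(-2.37)]
```

>>> carry_out(
  deltas=[
    [-25,-19.5,0,0,0,-2.4],
    [-24.5,-20.5,0,0,0,-2.4],
    [-23.5,-21.5,4,0,0,-2.4],
    [-22.5,-22.5,4,0,0,-2.4],
    [-21.5,-23.5,7,0,0,-2.4],
    [-20.5,-24.5,7,0,0,-2.4],
    [-19.5,-25,7,0,0,-2.4],
    [-18.5,-26,7,0,0,-2.4],
  ],
  gripper=0,
)

```text
clock: 41.35
eef_pos: [0.4359, -0.2591, 0.1076]
orientation: [-180.0, -0.1, 108.3]
contact_force: [0.3, -1.4, 1.0]
gripper_width: 1.002
```

Run:
```python
from h import *
for i in range(6): grab_frame('wrist')
o=get_obs(); f=grab_frame('wrist'); save('w16',f)
print(o['eef_pos'],o['orientation'])
for q in spot_point('block1',f)[:3]:
    if q['xy'][1]<340:
        r=fitblock(f,o,q['xy']); print(q['xy'],np.round(r[:4],4),r[4],r[5]); R=r
        plan([R[0],R[1],.038],R[2]+90,1)
```

```text
[ 0.4373834  -0.2581452   0.10850888] [ 1.79988495e+02 -2.88421574e-02  1.08254816e+02]
[613.6, 77.8] [ 0.61   -0.0516 -0.6273  0.7478] [np.int32(573), np.int32(0), np.int32(67), np.int32(127)] [107.  69.  39.]
from [ 0.4376 -0.2581  0.1087] 108.32 dyaw -18.95 fz [0.1 1.1 0.1] w 92.9
[141.8, 228.6, 70.7, 0, 0, np.float64(18.95)]
[625.0, 9.6] [ 0.61   -0.0516 -0.6273  0.7478] [np.int32(573), np.int32(0), np.int32(67), np.int32(127)] [107.  69.  39.]
from [ 0.4376 -0.2581  0.1087] 108.32 dyaw -18.95 fz [0.1 1.1 0.1] w 92.9
[141.8, 228.6, 70.7, 0, 0, np.float64(18.95)]
[317.0, 265.3] [ 0.438  -0.262  17.7374  0.9661] [np.int32(285), np.int32(213), np.int32(72), np.int32(105)] [213. 171. 119.]
from [ 0.4376 -0.2581  0.1087] 108.32 dyaw -0.58 fz [0.1 1.1 0.1] w 92.9
[-3.9, -0.9, 70.7, 0, 0, np.float64(0.58)]
```

View pics/w16.png

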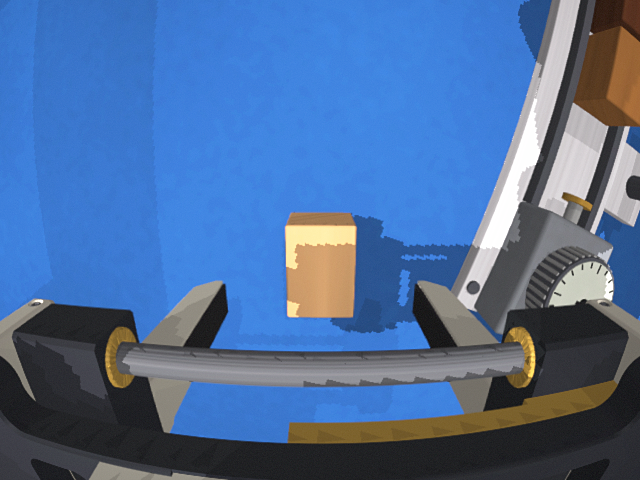

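The pale block is centred under the jaws at (320,265). I'll descend and grip it.

>>> carry_out(
  deltas=[
    [-4,-1,16,0,0,0.6],
    [0,0,16,0,0,0],
    [0,0,16,0,0,0],
    [0,0,14,0,0,0],
    [0,0,8.5,0,0,0],
    [0,0,0,0,0,0],
    [0,0,0,0,0,0],
    [0,0,0,0,0,0],
  ],
)

```text
clock: 42.75
eef_pos: [0.4377, -0.2632, 0.0387]
orientation: [180.0, 0.1, 107.7]
contact_force: [0.3, -0.1, 0.4]
gripper_width: 1.001
```

>>> carry_out(
  deltas=[
    [0,0,0,0,0,0],
    [0,0,0,0,0,0],
    [0,0,0,0,0,0],
    [0,0,0,0,0,0],
    [0,0,0,0,0,0],
    [0,0,-10,0,0,0],
    [0,0,-30,0,0,0],
    [0,0,-40,0,0,0],
  ],
  gripper=255,
  grip_force=30,
)

```text
clock: 43.75
eef_pos: [0.4367, -0.2624, 0.1187]
orientation: [-179.9, -0.1, 107.7]
contact_force: [0.6, -0.5, -1.6]
gripper_width: 0.452
```

Run:
```python
from h import *
plan([*slot(-.1165),0.118],89.1,6)
```

```text
from [ 0.4367 -0.2624  0.1187] 107.66 dyaw -18.56 fz [ 0.6 -0.5 -1.6] w 42.1
[14.2, 32.2, 0.1, 0, 0, np.float64(3.09)]
[15.9, 31.4, 0.1, 0, 0, np.float64(3.09)]
[17.6, 30.5, 0.1, 0, 0, np.float64(3.09)]
[19.2, 29.5, 0.1, 0, 0, np.float64(3.09)]
[20.8, 28.4, 0.1, 0, 0, np.float64(3.09)]
[22.3, 27.3, 0.1, 0, 0, np.float64(3.09)]
```

>>> carry_out(
  deltas=[
    [14,32,-4,0,0,3.1],
    [16,31.5,-4,0,0,3.1],
    [17.5,30.5,0,0,0,3.1],
    [19,29.5,0,0,0,3.1],
    [20.5,28.5,0,0,0,3.1],
    [22,27.5,0,0,0,3.1],
    [0,0,20,0,0,0],
    [0,0,20,0,0,0],
  ],
)

```text
clock: 44.75
eef_pos: [0.5965, -0.1235, 0.0863]
orientation: [180.0, 0.0, 89.1]
contact_force: [0.4, 0.8, -1.2]
gripper_width: 0.454
```

>>> carry_out(
  deltas=[
    [0,0,5,0,0,0],
    [0,0,0,0,0,0],
    [0,0,0,0,0,0],
    [0,0,0,0,0,0],
    [0,0,0,0,0,0],
    [0,0,0,0,0,0],
    [0,0,0,0,0,0],
    [0,0,0,0,0,0],
  ],
)

```text
clock: 45.75
eef_pos: [0.596, -0.1241, 0.0811]
orientation: [-180.0, -0.0, 89.1]
contact_force: [0.2, 0.3, -0.8]
gripper_width: 0.452
```

Run:
```python
from h import *
o=get_obs(); f=grab_frame('wrist'); save('w17',f)
plan([*slot(-.1175),0.0545],89.1,1)
g=grab_frame('scene'); cv2.imwrite('pics/s17.png',cv2.resize(g['img'][180:340,180:420,::-1],None,fx=3,fy=3,interpolation=cv2.INTER_CUBIC))
```

```text
from [ 0.596  -0.1241  0.0811] 89.07 dyaw 0.03 fz [-0.3 -0.  -0.6] w 42.0
[0.6, -1.0, 26.6, 0, 0, np.float64(-0.03)]
```

View pics/w17.png

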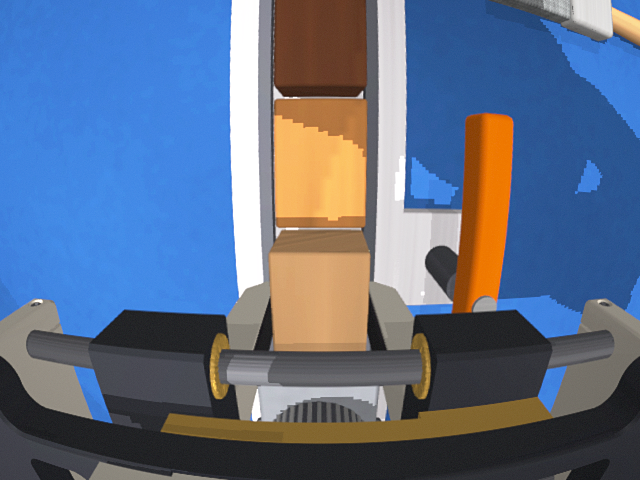

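View pics/s17.png

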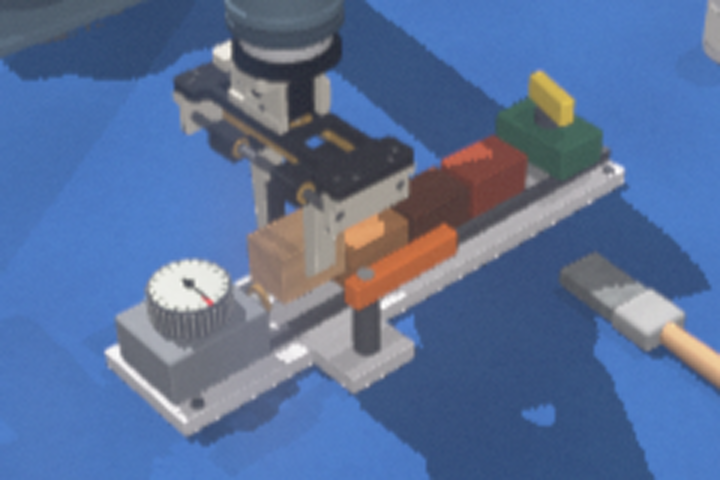

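Pale is aligned with a small gap to mid-brown. I'll lower and release it.

>>> carry_out(
  deltas=[
    [0,-1,6,0,0,0],
    [0,0,7,0,0,0],
    [0,0,7,0,0,0],
    [0,0,6,0,0,0],
    [0,0,0,0,0,0],
    [0,0,0,0,0,0],
    [0,0,0,0,0,0],
    [0,0,0,0,0,0],
  ],
)

```text
clock: 46.85
eef_pos: [0.5953, -0.1242, 0.0553]
orientation: [180.0, 0.0, 89.1]
contact_force: [1.7, -0.3, 1.9]
gripper_width: 0.446
```

>>> carry_out(
  deltas=[
    [0,0,0,0,0,0],
    [0,0,0,0,0,0],
    [0,0,0,0,0,0],
    [0,0,-10,0,0,0],
    [0,0,-20,0,0,0],
    [0,0,-25,0,0,0],
    [0,0,-25,0,0,0],
    [0,0,-25,0,0,0],
  ],
  gripper=80,
)

```text
clock: 47.85
eef_pos: [0.595, -0.1241, 0.1618]
orientation: [180.0, 0.0, 89.1]
contact_force: [-0.0, -0.4, -0.3]
gripper_width: 0.685
```

Run:
```python
from h import *
o=get_obs(); f=grab_frame('wrist'); save('w18',f); print(o['eef_pos'])
g=grab_frame('scene'); cv2.imwrite('pics/s18.png',cv2.resize(g['img'][180:340,180:420,::-1],None,fx=3,fy=3,interpolation=cv2.INTER_CUBIC))
plan([.5987,.1485,.17],165.5,8)
```

```text
[ 0.59502935 -0.1241068   0.16177535]
from [ 0.5969 -0.1248  0.164 ] 89.08 dyaw 76.42 fz [0.4 0.8 0.1] w 63.6
[34.2, -0.3, -0.8, 0, 0, np.float64(-9.55)]
[33.7, 5.4, -0.8, 0, 0, np.float64(-9.55)]
[32.4, 10.9, -0.8, 0, 0, np.float64(-9.55)]
[30.1, 16.1, -0.8, 0, 0, np.float64(-9.55)]
[27.0, 20.9, -0.8, 0, 0, np.float64(-9.55)]
[23.2, 25.1, -0.8, 0, 0, np.float64(-9.55)]
[18.7, 28.6, -0.8, 0, 0, np.float64(-9.55)]
[13.7, 31.3, -0.8, 0, 0, np.float64(-9.55)]
```

View pics/w18.png

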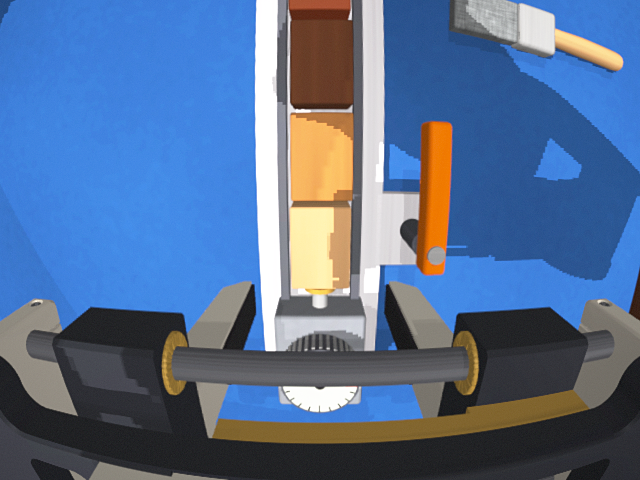

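View pics/s18.png

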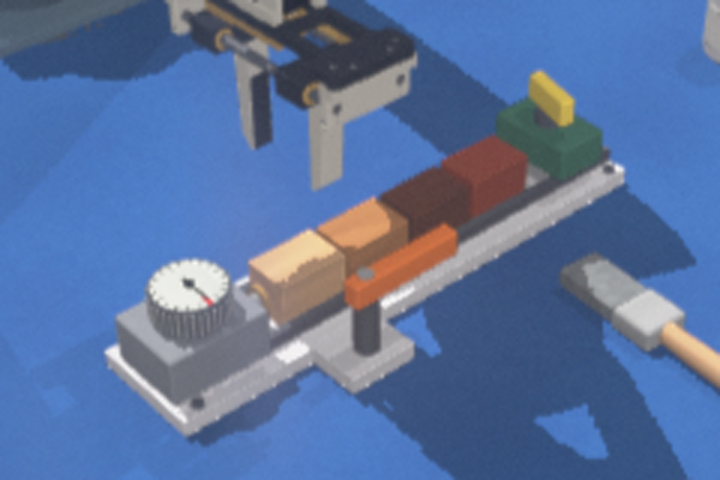

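All four blocks are laid end to end and flat, and the turnbutton is clear. Next is the knob.

>>> carry_out(
  deltas=[
    [34,0,0,0,0,-9.5],
    [33.5,5.5,0,0,0,-9.5],
    [32.5,11,0,0,0,-9.5],
    [30,16,0,0,0,-9.5],
    [27,21,0,0,0,-9.5],
    [23,25,0,0,0,-9.5],
    [18.5,28.5,0,0,0,-9.5],
    [13.5,31.5,0,0,0,-8.5],
  ],
)

```text
clock: 48.95
eef_pos: [0.5984, 0.1496, 0.1592]
orientation: [-180.0, -0.1, 164.4]
contact_force: [0.3, -0.0, -0.4]
gripper_width: 0.69
```

Run:
```python
from h import *
for i in range(8): grab_frame('wrist')
o=get_obs(); f=grab_frame('wrist'); save('w19',f); print(o['eef_pos'],o['orientation'])
for q in spot_point('clamp_grip',f)[:1]: print(q['score'],q['xy'],wworld(f,*q['xy'],.082,o))
hsv=cv2.cvtColor(f['img'],cv2.COLOR_RGB2HSV); m=cv2.inRange(hsv,(24,150,100),(36,255,255)); m[330:]=0
n,l,st,c=cv2.connectedComponentsWithStats(m); i=1+np.argmax(st[1:,4])
r=cv2.minAreaRect(np.argwhere(l==i)[:,::-1].astype(np.float32)); print(r,wworld(f,*r[0],.09,o))
```

```text
[0.59896061 0.14738386 0.15994182] [-1.79975041e+02 -1.53098288e-02  1.63942594e+02]
0.74 [323.5, 260.7] [0.59748408 0.14949285 0.082     ]
((324.5, 261.5), (89.0, 23.0), 90.0) [0.59557617 0.15057873 0.09      ]
```

View pics/w19.png

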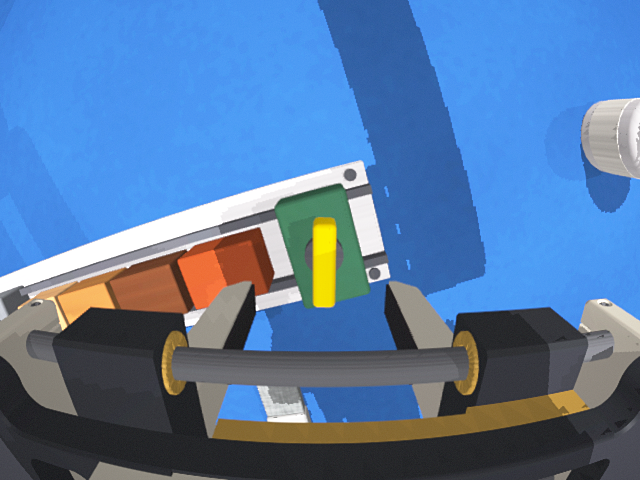

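The bar is vertical in the picture at (324,262), so the gripper is square to it. I'll descend to grip the bar itself, a little higher than before.

>>> carry_out(
  deltas=[
    [1,2,16,0,0,0],
    [0,0,16,0,0,0],
    [0,0,16,0,0,0],
    [0,0,12,0,0,0],
    [0,0,6,0,0,0],
    [0,0,0,0,0,0],
    [0,0,0,0,0,0],
    [0,0,0,0,0,0],
  ],
)

```text
clock: 50.45
eef_pos: [0.5989, 0.1508, 0.0948]
orientation: [180.0, 0.1, 164.1]
contact_force: [0.9, 0.1, -0.3]
gripper_width: 0.686
```

>>> carry_out(
  deltas=[
    [0,0,0,0,0,0],
    [0,0,0,0,0,0],
    [0,0,0,0,0,0],
    [0,0,0,0,0,0],
    [0,0,0,0,0,0],
    [0,0,0,0,0,0],
    [0,0,0,0,0,0],
    [0,0,0,0,0,0],
  ],
  gripper=255,
  grip_force=35,
)

```text
clock: 51.45
eef_pos: [0.5984, 0.1506, 0.0941]
orientation: [-180.0, -0.0, 164.1]
contact_force: [-0.7, -0.6, 1.8]
gripper_width: 0.149
```

>>> carry_out(
  deltas=[
    [-1.8,-6.8,0,0,0,0],
    [-1.8,-6.8,0,0,0,0],
    [-1.8,-6.8,0,0,0,0],
    [-1.8,-6.8,0,0,0,0],
    [-1.8,-6.8,0,0,0,0],
    [-1.8,-6.8,0,0,0,0],
    [0,0,0,0,0,0],
    [0,0,0,0,0,0],
  ],
)

```text
clock: 52.45
eef_pos: [0.5977, 0.1095, 0.0941]
orientation: [179.9, -0.0, 164.1]
contact_force: [0.4, 5.1, -0.2]
gripper_width: 0.149
```

```bash
cat >> h.py <<'E'
def dial(n):
    g=grab_frame('scene'); t=grab_frame('top'); w=grab_frame('wrist')
    a=cv2.resize(g['img'][250:320,200:300,::-1],(560,392),interpolation=cv2.INTER_CUBIC)
    b=cv2.resize(t['img'][215:265,240:425,::-1],(800,216),interpolation=cv2.INTER_CUBIC)
    c=np.zeros((600,800,3),np.uint8); c[:384,:560]=a[:384]; c[384:]=b
    cv2.imwrite('pics/%s.png'%n,c); save(n+'w',w)
    return g,t,w
E
python3 - <<'E'
from h import *
o=get_obs(); print(o['eef_pos'],o['contact_force']); g,t,w=dial('d1')
for p in('zero_mark','pointer_tip','bezel_top'):
  for nm,f in(('scene',g),('top',t)):
    for q in spot_point(p,f)[:1]: print(p,nm,round(q['score'],2),q['xy'],world(f,*q['xy'],.081))
E
```

```text
[0.59773959 0.10954024 0.0941252 ] [ 0.44668963  5.09817323 -0.22052398]
zero_mark scene 0.68 [246.6, 278.0] [ 0.60816952 -0.21555638  0.081     ]
zero_mark top 0.57 [395.8, 229.5] [ 0.6203223 -0.2200742  0.081    ]
bezel_top scene 0.57 [240.6, 275.4] [ 0.592718  -0.2197046  0.081    ]
bezel_top top 0.7 [397.6, 238.1] [ 0.59663603 -0.22417617  0.081     ]
```

View pics/d1.png

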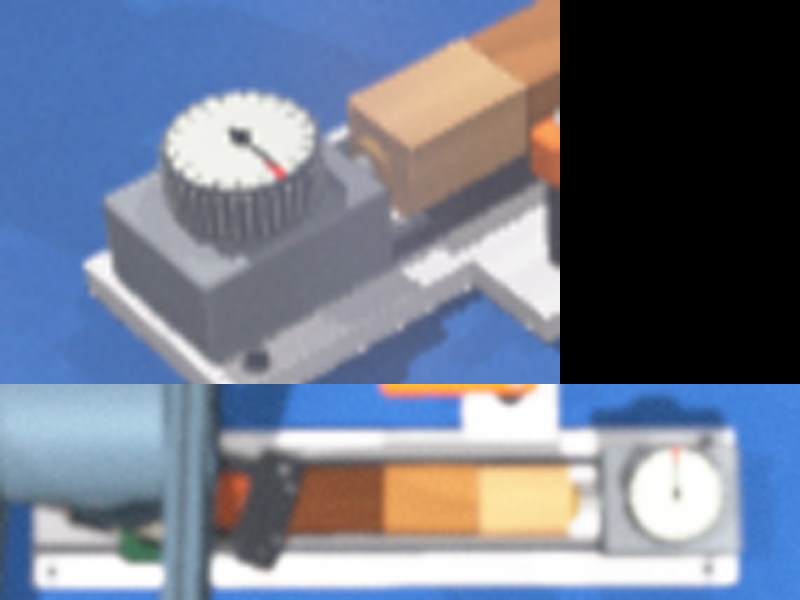

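View pics/d1w.png

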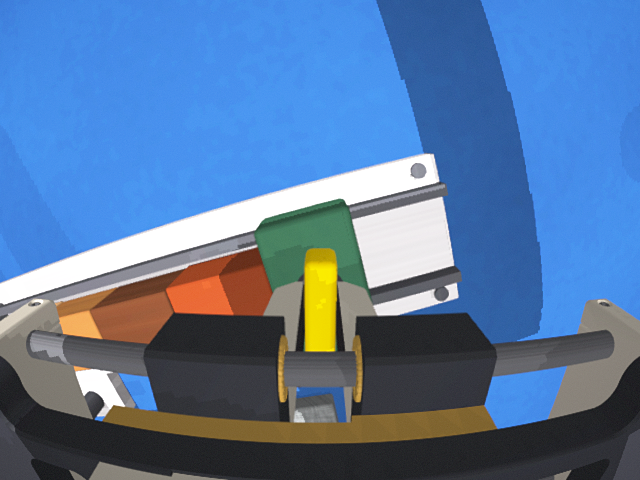

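The row has closed up and the pointer is still at rest. I'll push 7 mm further and look.

>>> carry_out(
  deltas=[
    [-0.6,-2.2,0,0,0,0],
    [-0.6,-2.2,0,0,0,0],
    [-0.6,-2.3,0,0,0,0],
    [0,0,0,0,0,0],
    [0,0,0,0,0,0],
    [0,0,0,0,0,0],
    [0,0,0,0,0,0],
    [0,0,0,0,0,0],
  ],
)

```text
clock: 53.9
eef_pos: [0.5976, 0.1039, 0.0941]
orientation: [179.8, -0.0, 164.1]
contact_force: [0.4, 9.0, -1.0]
gripper_width: 0.141
```

Run:
```python
from h import *
o=get_obs(); print(o['eef_pos'],o['contact_force']); g,t,w=dial('d2')
```

```text
[0.59764719 0.10388651 0.09414336] [ 0.44936217  9.03913797 -1.0239195 ]
```

View pics/d2.png

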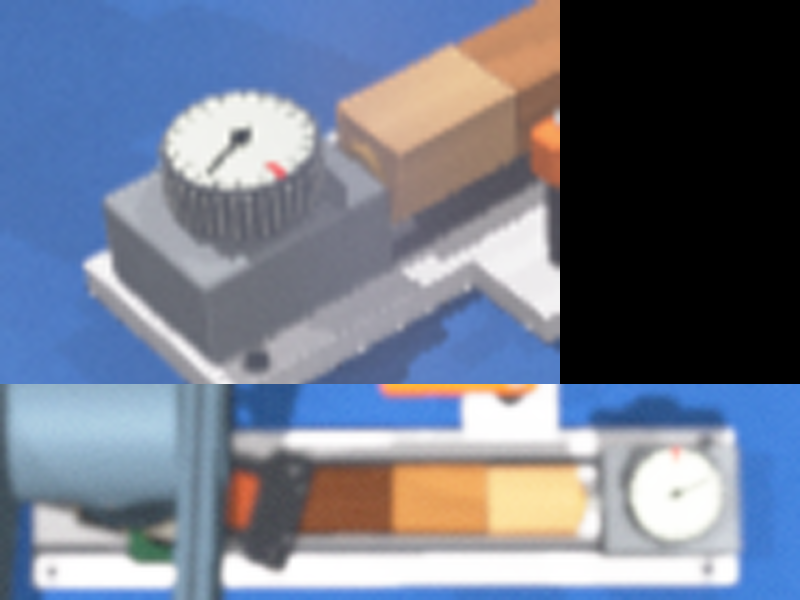

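The pointer has turned about 75° clockwise. It needs about 3.5 mm more.

>>> carry_out(
  deltas=[
    [-0.5,-2,0,0,0,0],
    [-0.5,-2,0,0,0,0],
    [0,0,0,0,0,0],
    [0,0,0,0,0,0],
    [0,0,0,0,0,0],
    [0,0,0,0,0,0],
    [0,0,0,0,0,0],
    [0,0,0,0,0,0],
  ],
)

```text
clock: 55.05
eef_pos: [0.5976, 0.1001, 0.0942]
orientation: [179.8, -0.0, 164.1]
contact_force: [1.0, 10.9, -1.2]
gripper_width: 0.148
```

Run:
```python
from h import *
o=get_obs(); print(o['eef_pos'],o['contact_force']); g,t,w=dial('d3')
```

```text
[0.59761334 0.10007591 0.09416738] [ 1.00879343 10.87290942 -1.16008465]
```

View pics/d3.png

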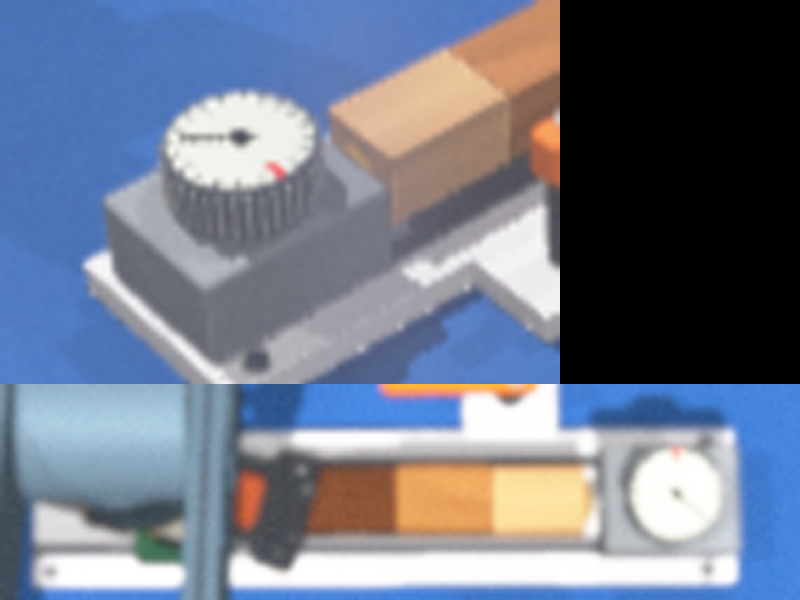

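The pointer is at about 135°, in the middle of the wanted range. I'll lock by turning clockwise 75°.

>>> carry_out(
  deltas=[
    [0,0,0,0,0,5],
    [0,0,0,0,0,10],
    [0,0,0,0,0,10],
    [0,0,0,0,0,10],
    [0,0,0,0,0,10],
    [0,0,0,0,0,10],
    [0,0,0,0,0,10],
    [0,0,0,0,0,8],
  ],
)

```text
clock: 56.2
eef_pos: [0.5983, 0.1004, 0.0942]
orientation: [179.9, -0.2, 90.8]
contact_force: [3.7, 12.1, -1.3]
gripper_width: 0.151
```

>>> carry_out(
  deltas=[
    [0,0,0,0,0,2],
    [0,0,0,0,0,1],
    [0,0,0,0,0,0],
    [0,0,0,0,0,0],
    [0,0,0,0,0,0],
    [0,0,0,0,0,0],
    [0,0,0,0,0,0],
    [0,0,0,0,0,0],
  ],
)

```text
clock: 57.2
eef_pos: [0.5984, 0.1004, 0.0942]
orientation: [179.9, -0.2, 88.1]
contact_force: [2.7, 12.2, -2.6]
gripper_width: 0.146
```

Run:
```python
from h import *
o=get_obs(); print(o['eef_pos'],o['orientation'],o['contact_force'],o['moment'],o['gripper_width']); g,t,w=dial('d4')
```

```text
[0.59835491 0.10041827 0.09424473] [179.86829189  -0.2464143   88.13831229] [ 2.74792572 12.22238421 -2.6023528 ] [ 2.01520511 -0.60523737  0.42360014] 0.14593273665312204
```

View pics/d4.png

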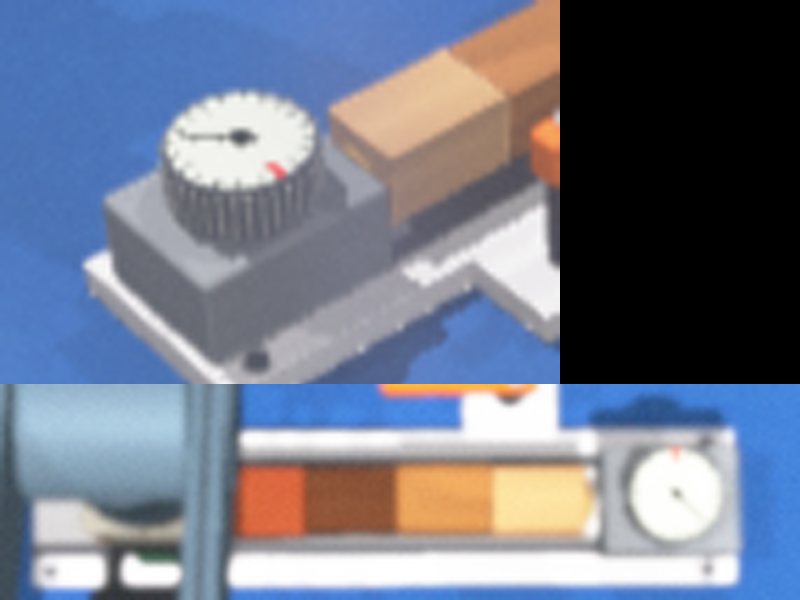

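View pics/d4w.png

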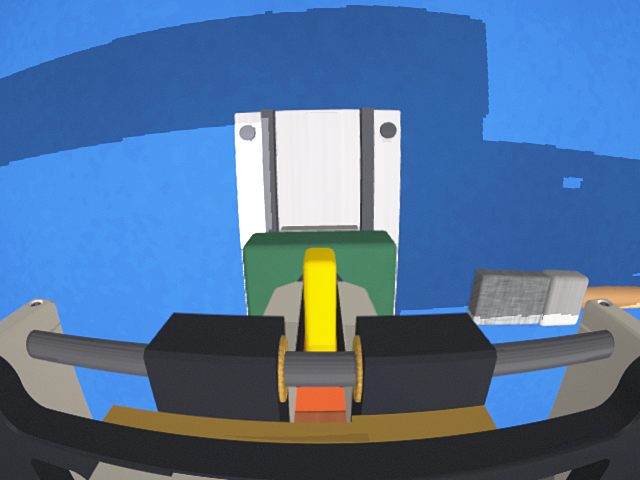

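The bar lies along the channel and the pointer holds at about 135°. I'll release and lift.

>>> carry_out(
  deltas=[
    [1,0,0,0,0,0],
    [0,0,0,0,0,0],
    [0,0,0,0,0,0],
    [0,0,0,0,0,0],
    [0,0,-10,0,0,0],
    [0,0,-25,0,0,0],
    [0,0,-25,0,0,0],
    [0,0,-25,0,0,0],
  ],
  gripper=60,
)

```text
clock: 58.35
eef_pos: [0.5976, 0.0984, 0.1808]
orientation: [180.0, 0.0, 88.1]
contact_force: [-0.1, -1.1, 0.7]
gripper_width: 0.764
```

Run:
```python
from h import *
for i in range(4): grab_frame('wrist')
g,t,w=dial('d5')
hsv=cv2.cvtColor(w['img'],cv2.COLOR_RGB2HSV); m=cv2.inRange(hsv,(24,150,100),(36,255,255)); m[330:]=0
n,l,st,c=cv2.connectedComponentsWithStats(m); i=1+np.argmax(st[1:,4])
print(cv2.minAreaRect(np.argwhere(l==i)[:,::-1].astype(np.float32)))
plan([.6693,-.1195,.165],90,6)
```

```text
((322.5, 251.5), (83.0, 21.0), 90.0)
from [0.5967 0.0985 0.1779] 88.07 dyaw 1.93 fz [-0.3  0.5  0.3] w 71.2
[-35.9, 13.3, 2.1, 0, 0, np.float64(-0.32)]
[-36.0, 13.1, 2.1, 0, 0, np.float64(-0.32)]
[-36.0, 12.9, 2.1, 0, 0, np.float64(-0.32)]
[-36.1, 12.7, 2.1, 0, 0, np.float64(-0.32)]
[-36.2, 12.5, 2.1, 0, 0, np.float64(-0.32)]
[-36.3, 12.3, 2.1, 0, 0, np.float64(-0.32)]
```

View pics/d5w.png

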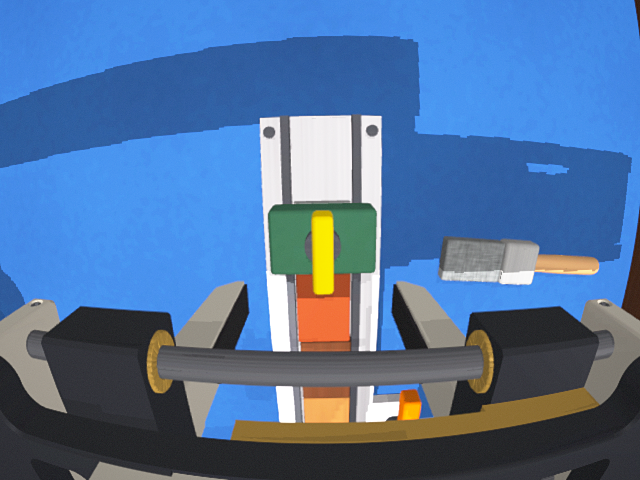

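View pics/d5.png

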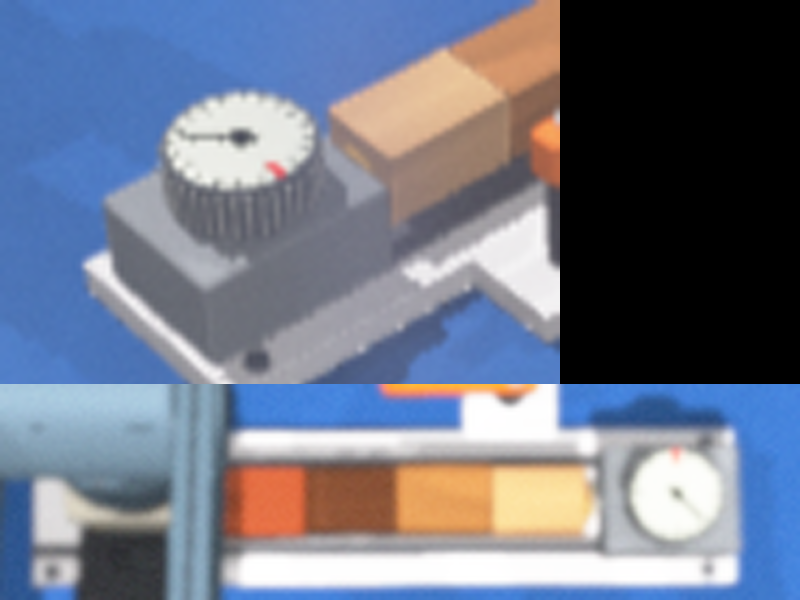

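The clamp is locked and the row is holding. Next is the turnbutton.

>>> carry_out(
  deltas=[
    [-36,13.5,2,0,0,-0.3],
    [-36,13,2,0,0,-0.3],
    [-36,13,2,0,0,-0.3],
    [-36,12.5,2,0,0,-0.3],
    [-36,12.5,2,0,0,-0.3],
    [-36.5,12.5,2,0,0,-0.3],
    [0,0,0,0,0,0],
    [0,0,0,0,0,0],
  ],
)

```text
clock: 59.7
eef_pos: [0.6693, -0.1189, 0.166]
orientation: [-179.9, -0.1, 89.8]
contact_force: [-0.6, 0.5, 0.1]
gripper_width: 0.765
```

Run:
```python
from h import *
for i in range(6): grab_frame('wrist')
o=get_obs(); f=grab_frame('wrist'); save('w20',f); print(o['eef_pos'],o['orientation'])
for q in spot_point('button_pivot',f)[:1]: print(q['score'],q['xy'],wworld(f,*q['xy'],.083,o))
```

```text
[ 0.66996154 -0.118507    0.16742423] [ 1.79988266e+02 -7.80582388e-04  8.99398599e+01]
0.79 [323.1, 258.4] [ 0.67120741 -0.11839462  0.083     ]
```

View pics/w20.png

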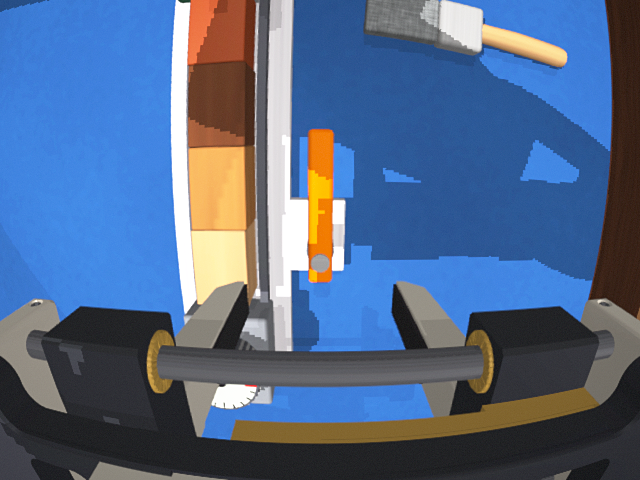

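The pivot cap is at (320,263) with the bar straight ahead. I'll descend and grip.

>>> carry_out(
  deltas=[
    [-1.5,0,16,0,0,0],
    [0,0,18,0,0,0],
    [0,0,18,0,0,0],
    [0,0,18,0,0,0],
    [0,0,10.5,0,0,0],
    [0,0,0,0,0,0],
    [0,0,0,0,0,0],
    [0,0,0,0,0,0],
  ],
)

```text
clock: 61.1
eef_pos: [0.6706, -0.1213, 0.0876]
orientation: [179.9, 0.0, 89.9]
contact_force: [0.3, -1.2, -0.3]
gripper_width: 0.764
```

>>> carry_out(
  deltas=[
    [0,0,0,0,0,0],
    [0,0,0,0,0,0],
    [0,0,0,0,0,0],
    [0,0,0,0,0,0],
    [0,0,0,0,0,0],
    [0,0,0,0,0,0],
    [0,0,0,0,0,0],
    [0,0,0,0,0,0],
  ],
  gripper=255,
  grip_force=25,
)

```text
clock: 62.1
eef_pos: [0.67, -0.121, 0.0866]
orientation: [-180.0, -0.0, 89.9]
contact_force: [-0.1, -0.0, 0.5]
gripper_width: 0.168
```

>>> carry_out(
  deltas=[
    [0,0,0,0,0,-5],
    [0,0,0,0,0,-10],
    [0,0,0,0,0,-10],
    [0,0,0,0,0,-10],
    [0,0,0,0,0,-10],
    [0,0,0,0,0,-10],
    [0,0,0,0,0,-10],
    [0,0,0,0,0,-10],
  ],
)

```text
clock: 63.1
eef_pos: [0.6705, -0.1206, 0.0866]
orientation: [180.0, 0.0, 165.2]
contact_force: [1.9, 0.9, -1.2]
gripper_width: 0.17
```

>>> carry_out(
  deltas=[
    [0,0,0,0,0,-6],
    [0,0,0,0,0,-2],
    [0,0,0,0,0,0],
    [0,0,0,0,0,0],
    [0,0,0,0,0,0],
    [0,0,0,0,0,0],
    [0,0,0,0,0,0],
    [0,0,0,0,0,0],
  ],
)

```text
clock: 64.1
eef_pos: [0.6705, -0.1206, 0.0866]
orientation: [180.0, 0.1, 172.8]
contact_force: [5.2, 3.2, -2.1]
gripper_width: 0.168
```

Run:
```python
from h import *
o=get_obs(); print(o['eef_pos'],o['orientation'],o['contact_force'],o['moment'],o['gripper_width']); g,t,w=dial('d6')
```

```text
[ 0.67050866 -0.12058851  0.08661855] [1.79958333e+02 5.20597618e-02 1.72808529e+02] [ 5.19149553  3.20729047 -2.05288192] [ 0.64116493 -0.885634   -0.22653927] 0.1677282544101723
```

View pics/d6w.png

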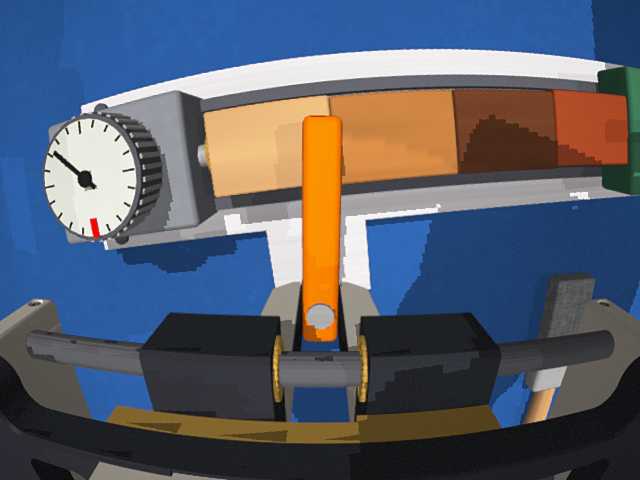

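The turnbutton is fully across at the stop. The dial shows clearly: centre (84,180), pointer tip (52,152), red mark (95,229). I'll measure the pointer-to-mark angle.

>>> carry_out(
  deltas=[
    [0,0,0,0,0,0],
    [0,0,0,0,0,0],
    [0,0,0,0,0,0],
    [0,0,0,0,0,0],
    [0,0,-10,0,0,0],
    [0,0,-25,0,0,0],
    [0,0,-25,0,0,0],
    [0,0,-25,0,0,0],
  ],
  gripper=60,
)

```text
clock: 65.25
eef_pos: [0.6702, -0.1211, 0.1733]
orientation: [-180.0, 0.0, 172.9]
contact_force: [0.5, -0.7, 0.2]
gripper_width: 0.764
```

```bash
cat >> h.py <<'E'
def gauge(f,o,zf=.080):
    out={}
    for p in('bezel_top','zero_mark','pointer_tip'):
        for q in spot_point(p,f)[:2]: print(p,round(q['score'],2),np.round(q['xy'],1),wworld(f,*q['xy'],zf,o).round(4))
E
python3 - <<'E'
from h import *
for i in range(6): grab_frame('wrist')
o=get_obs(); f=grab_frame('wrist'); save('w21',f); print(o['eef_pos'],o['orientation'])
gauge(f,o)
E
```

```text
[ 0.6693413  -0.12083973  0.17045138] [ 1.79976225e+02 -1.09655651e-01  1.72866127e+02]
bezel_top 0.95 [160.7 168.6] [ 0.5947 -0.2191  0.08  ]
zero_mark 0.79 [162.9 198.4] [ 0.6149 -0.2214  0.08  ]
pointer_tip 0.71 [135.5 143.2] [ 0.574  -0.2353  0.08  ]
pointer_tip 0.57 [446.4 135.4] [ 0.5975 -0.0298  0.08  ]
```

View pics/w21.png

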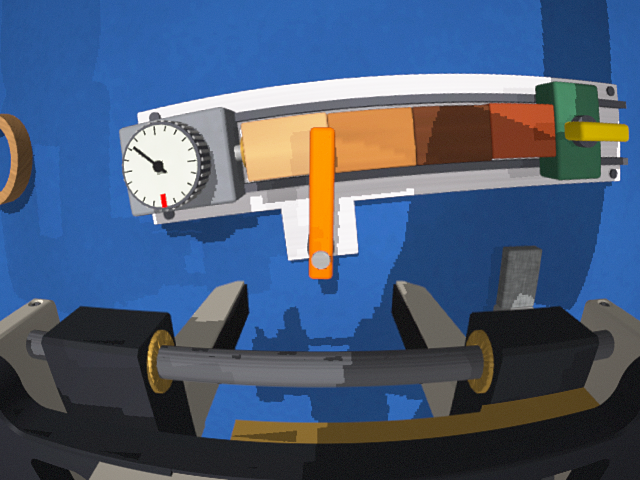

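Run:
```python
from h import *
plan([.594,-.2185,.165],172.9,4)
```

```text
from [ 0.6695 -0.1209  0.1705] 172.87 dyaw 0.03 fz [0.2 0.4 0.1] w 71.0
[15.7, -26.6, 1.4, 0, 0, np.float64(-0.01)]
[15.7, -26.6, 1.4, 0, 0, np.float64(-0.01)]
[15.7, -26.6, 1.4, 0, 0, np.float64(-0.01)]
[15.7, -26.5, 1.4, 0, 0, np.float64(-0.01)]
```

>>> carry_out(
  deltas=[
    [15.5,-26.5,1,0,0,0],
    [15.5,-26.5,1,0,0,0],
    [16,-26.5,1,0,0,0],
    [16,-26.5,1,0,0,0],
    [0,0,0,0,0,0],
    [0,0,0,0,0,0],
    [0,0,0,0,0,0],
    [0,0,0,0,0,0],
  ],
  gripper=0,
)

```text
clock: 66.75
eef_pos: [0.5948, -0.2176, 0.1676]
orientation: [180.0, -0.0, 172.9]
contact_force: [-0.8, -0.6, -0.1]
gripper_width: 1.002
```

Run:
```python
from h import *
for i in range(4): grab_frame('wrist')
o=get_obs(); f=grab_frame('wrist'); save('w22',f); print(o['eef_pos'],o['orientation'])
gauge(f,o)
cv2.imwrite('pics/w22c.png',cv2.resize(f['img'][200:320,250:400,::-1],None,fx=5,fy=5,interpolation=cv2.INTER_CUBIC))
```

```text
[ 0.5945487  -0.21803602  0.16763063] [1.79996547e+02 1.51394612e-03 1.72902344e+02]
bezel_top 0.79 [319.7 258.6] [ 0.5942 -0.2186  0.08  ]
zero_mark 0.96 [320.9 290.4] [ 0.6167 -0.2205  0.08  ]
pointer_tip 0.7 [293.2 233.9] [ 0.5755 -0.2335  0.08  ]
```

View pics/w22c.png

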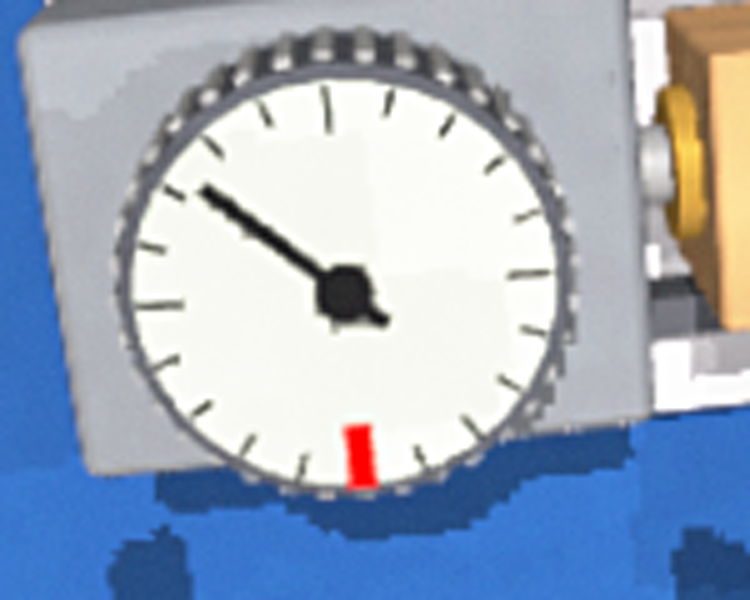

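```bash
cat >> h.py <<'E'
def ang(f,o,x0,y0,S,c,tip,tail,mark,z=.081):
    W=lambda p: wworld(f,x0+p[0]/S-.4,y0+p[1]/S-.4,z,o)[:2]
    C,T,L,M=map(W,(c,tip,tail,mark)); a=lambda v:-np.degrees(np.arctan2(v[1],v[0]))
    pa=a(T-L); pa2=a(T-C); m=a(M-C); print('centre',C.round(4),'r mark',np.linalg.norm(M-C).round(4),'r tip',np.linalg.norm(T-C).round(4))
    print('pointer cw',pa%360,pa2%360,'mark cw',(m+180)%360-180,'need cw',((pa+pa2)/2-m)%360)
E
python3 - <<'E'
from h import *
o=get_obs(); f=grab_frame('wrist')
ang(f,o,250,200,5,(343,292),(205,188),(385,322),(362,458))
E
```

```text
centre [ 0.5932 -0.2198] r mark 0.0236 r tip 0.0226
pointer cw 135.10564742288008 135.43371665542625 mark cw 0.9446237371311099 need cw 134.32505830202206
```

The bezel needs 134° clockwise. I'll descend and grip it.

>>> carry_out(
  deltas=[
    [0.5,-1,16,0,0,0],
    [0,0,18,0,0,0],
    [0,0,18,0,0,0],
    [0,0,18,0,0,0],
    [0,0,11.5,0,0,0],
    [0,0,0,0,0,0],
    [0,0,0,0,0,0],
    [0,0,0,0,0,0],
  ],
)

```text
clock: 68.2
eef_pos: [0.5943, -0.2196, 0.0871]
orientation: [-180.0, 0.1, 172.9]
contact_force: [-0.5, 0.6, -0.9]
gripper_width: 0.996
```

>>> carry_out(
  deltas=[
    [0,0,0,0,0,0],
    [0,0,0,0,0,0],
    [0,0,0,0,0,0],
    [0,0,0,0,0,0],
    [0,0,0,0,0,0],
    [0,0,0,0,0,0],
    [0,0,0,0,0,0],
    [0,0,0,0,0,0],
  ],
  gripper=255,
  grip_force=20,
)

```text
clock: 69.2
eef_pos: [0.5938, -0.2189, 0.0862]
orientation: [180.0, -0.0, 172.9]
contact_force: [0.3, 5.2, 1.8]
gripper_width: 0.641
```

>>> carry_out(
  deltas=[
    [0,0,0,0,0,6],
    [0,0,0,0,0,9],
    [0,0,0,0,0,9],
    [0,0,0,0,0,9],
    [0,0,0,0,0,9],
    [0,0,0,0,0,9],
    [0,0,0,0,0,9],
    [0,0,0,0,0,9],
  ],
)

```text
clock: 70.2
eef_pos: [0.5935, -0.2192, 0.0862]
orientation: [-180.0, -0.0, 103.6]
contact_force: [0.0, 3.1, 2.8]
gripper_width: 0.645
```

>>> carry_out(
  deltas=[
    [0,0,0,0,0,9],
    [0,0,0,0,0,9],
    [0,0,0,0,0,9],
    [0,0,0,0,0,9],
    [0,0,0,0,0,9],
    [0,0,0,0,0,9],
    [0,0,0,0,0,9],
    [0,0,0,0,0,2],
  ],
)

```text
clock: 71.2
eef_pos: [0.5932, -0.2191, 0.0862]
orientation: [-179.9, 0.0, 38.9]
contact_force: [-1.6, 3.8, 4.1]
gripper_width: 0.64
```

>>> carry_out(
  deltas=[
    [0,0,0,0,0,0],
    [0,0,0,0,0,0],
    [0,0,0,0,0,0],
    [0,0,0,0,0,0],
    [0,0,0,0,0,0],
    [0,0,0,0,0,0],
    [0,0,0,0,0,0],
    [0,0,0,0,0,0],
  ],
)

```text
clock: 72.2
eef_pos: [0.5932, -0.2191, 0.0862]
orientation: [-179.9, 0.0, 39.0]
contact_force: [-3.7, 4.5, 4.9]
gripper_width: 0.635
```

Run:
```python
from h import *
o=get_obs(); f=grab_frame('wrist'); save('w23',f); print(o['eef_pos'],o['orientation'],o['contact_force'],o['moment'],o['gripper_width']*93)
```

```text
[ 0.59319962 -0.21910015  0.0861526 ] [-1.79936427e+02  2.89146961e-02  3.89966089e+01] [-3.74893082  4.45961604  4.90546498] [ 0.73418245  0.46114459 -0.03517627] 59.09533396992385
```

View pics/w23.png

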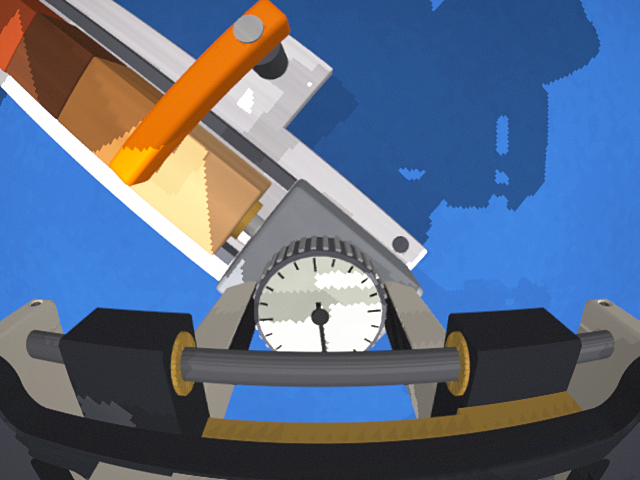

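The pointer now heads behind the gripper rod and the mark should be under it. I'll release, lift and check.

>>> carry_out(
  deltas=[
    [0,0,0,0,0,0],
    [0,0,0,0,0,0],
    [0,0,0,0,0,0],
    [0,0,0,0,0,0],
    [0,0,0,0,0,0],
    [0,0,-20,0,0,0],
    [0,0,-30,0,0,0],
    [0,0,-30,0,0,0],
  ],
  gripper=0,
)

```text
clock: 73.25
eef_pos: [0.5936, -0.2193, 0.1668]
orientation: [-180.0, 0.0, 38.9]
contact_force: [0.9, 0.3, 0.7]
gripper_width: 1.0
```

Run:
```python
from h import *
for i in range(6): grab_frame('wrist')
o=get_obs(); f=grab_frame('wrist'); save('w24',f); print(o['eef_pos'],o['orientation'])
gauge(f,o)
cv2.imwrite('pics/w24c.png',cv2.resize(f['img'][200:320,250:400,::-1],None,fx=5,fy=5,interpolation=cv2.INTER_CUBIC))
```

```text
[ 0.59298298 -0.21890544  0.16468328] [-1.79875221e+02  4.86579859e-02  3.88704866e+01]
bezel_top 0.7 [321.5 258.4] [ 0.593  -0.2199  0.08  ]
zero_mark 0.64 [323.9 259.9] [ 0.5932 -0.2218  0.08  ]
zero_mark 0.56 [322.4 289.6] [ 0.5764 -0.2341  0.08  ]
pointer_tip 0.79 [322.7 287.8] [ 0.5775 -0.2335  0.08  ]
```

View pics/w24c.png

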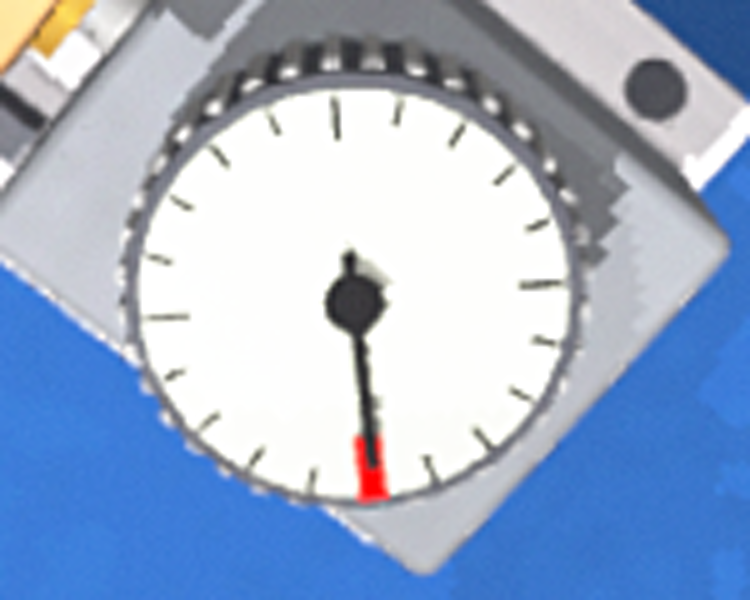

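The pointer tip lies in the middle of the red mark. I'll retreat upward and do a last look.

>>> carry_out(
  deltas=[
    [0,0,-20,0,0,0],
    [0,0,-25,0,0,0],
    [-20,0,-25,0,0,0],
    [-40,0,-20,0,0,0],
    [-40,0,0,0,0,0],
    [-40,0,0,0,0,0],
    [0,0,0,0,0,0],
    [0,0,0,0,0,0],
  ],
)

```text
clock: 74.75
eef_pos: [0.485, -0.307, 0.2559]
orientation: [-180.0, -0.0, 38.8]
contact_force: [-0.5, 0.1, 0.8]
gripper_width: 1.002
```

Run:
```python
from h import *
for i in range(4): grab_frame('wrist')
o=get_obs(); print(o['clock'],o['eef_pos'],o['contact_force']); g,t,w=dial('d7')
cv2.imwrite('pics/s7.png',cv2.resize(g['img'][150:390,80:480,::-1],None,fx=2,fy=2,interpolation=cv2.INTER_CUBIC))
```

```text
74.95 [ 0.48545277 -0.30643533  0.25592459] [0.17150685 0.13140619 0.82355254]
```

View pics/d7w.png

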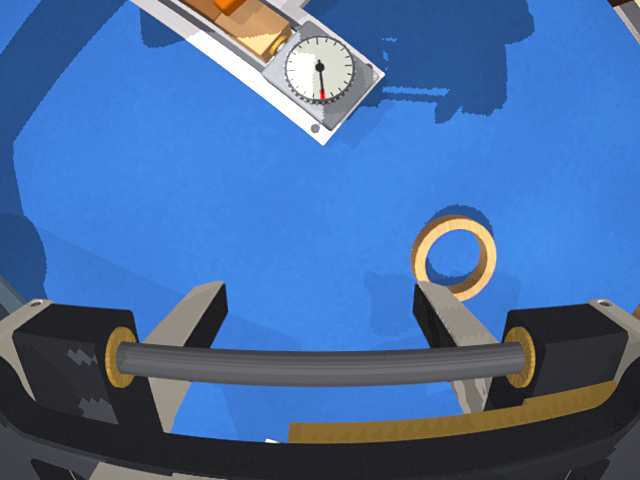

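View pics/s7.png

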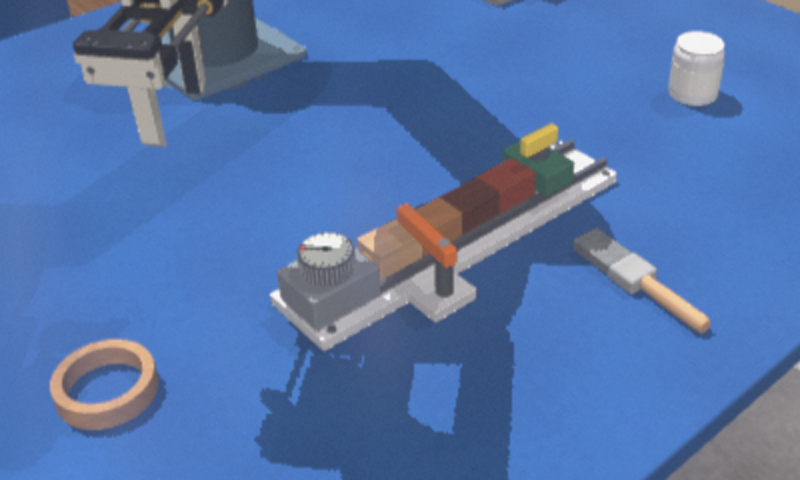

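View pics/d7.png

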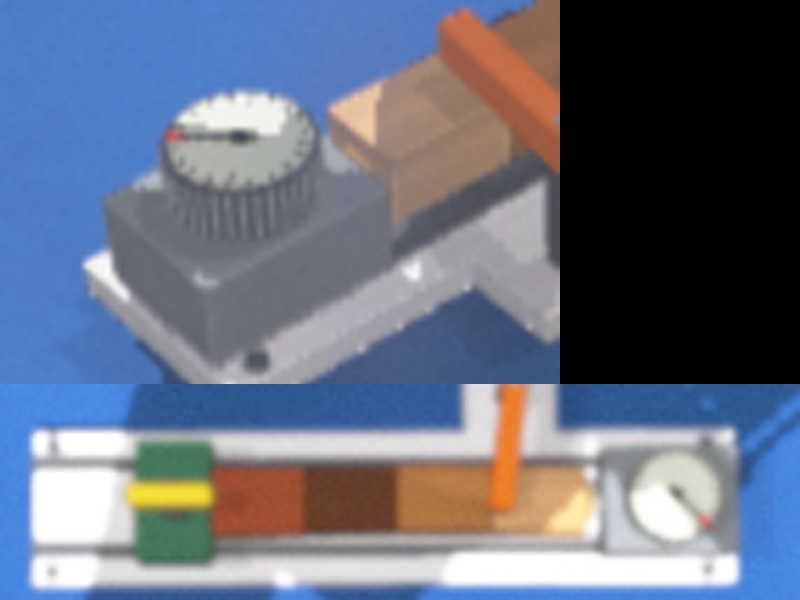

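The four blocks form a straight, pressed row. The knob lies along the channel, the turnbutton is across, and the red mark is under the pointer at about 135°. The bystanders are in place and the arm is clear, so I'm handing in.

```bash
python3 -c "
from cell import *
print(close_job())"
```

```text
the job is handed in; nothing more can be done
None
```

The job is handed in at about 75 s of the 210 s allowed. I swung the turnbutton clear, freed the clamp knob, slid the carriage open, laid all four blocks in the channel, pressed the row up, locked the knob and swung the turnbutton back. I then turned the bezel 134° clockwise.

**Last checks, all by camera or tool angle:**
- **Blocks:** they lie flat in one straight row in the channel. The cuboid fits at 36 mm height were good for the red and dark blocks. The one for the mid-brown failed because its mask merged with the dark block's, and I did not fit the pale block in place. I judged those two by eye.
- **Pointer:** about 135° (2.36 rad) clockwise of rest, inside the 1.4 to 3.3 rad range.
- **Clamp knob:** its bar lies along the channel, and the pointer did not move when I let go.
- **Turnbutton:** turned to 172.8°, which is its stop, about 1.45 rad.
- **Zero mark:** under the pointer tip to within about 0.5 mm by eye in the close-up.
- **Surroundings:** the tin, tape and brush look untouched in the pictures, and the arm is clear of everything.

**Disagreements:**
- On the first knob grip the fingers closed at 24 mm instead of the bar's 14 mm, probably on the hub below it. The knob still turned free; I gripped the bar itself for locking.
- The first jig position estimates from the top and wrist cameras differed by a few millimetres. I settled this by using where the gripped knob stood and the rails in the wrist pictures.

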